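Pack the cold carrier

ROBOT

A 6-joint arm with a two-finger parallel gripper is mounted at the origin on a cart in front of the work surface, level with it; the furniture and walls round the work are solid. World frame = base frame: x ahead of the robot, y to its left, z up, the work surface at z = 0. Lengths are in m, angles in degrees, forces in N, time in s.
With the tool pointing down it reaches from about 0.3 to 0.75 m from the base axis. Payload 8.5 kg.
Tool frame: the origin (TCP) lies midway between the tips of the shut fingers; the grasp point (between the pads) lies 19 mm behind it (env.pinch_z is the z of the grasp point in the tool frame, in m); z points along the fingers, y is the line along which they close (so a half turn about z gives the same grasp; the last joint's range is limited). The gripper opens to 85 mm and grips with 20 to 120 N. Pads are 22 mm wide; open, the fingers measure 114 mm over their backs; the gripper's body (76 mm by 85 mm) begins 54 mm behind the grasp point. The pads swing forward as they close: fully open they stand 13 mm farther back than shut.
Start: joints at [-83.612, 21.807, 74.336, -0, 83.858, -12.336], TCP at [0.177, -0.521, 0.231] pointing down, gripper open.
Joint ranges: [-178.18, 178.18], [-50.72, 133.34], [12.68, 142.11], [-81.47, 261.47], [9.98, 163.14], [-165.26, 165.26]. Speed limits (degrees/s): [136.94, 136.94, 180, 180, 180, 180].

INTERFACE

Orientations are given as a 3x3 rotation matrix whose columns are the frame's x, y, z axes.
In Python, from rig import env gives the robot as it stands.
- The arm moves only by the tool arm_command, never from a script. Its argument "deltas" is a list of rows, each an object of numbers: "rx", "ry", "rz": the turn, a rotation vector about the tool's x, y, z in rad; "dx", "dy", "dz": the shift along the tool's x, y, z in m; "fingers": the finger opening in m, from 0 to 0.0854. In form: [{"rx": .., "ry": .., "rz": .., "dx": .., "dy": .., "dz": .., "fingers": ..}, ...]. A call has 1 to 12 rows; each row shifts and turns the commanded pose from where the row before left it, along the tool's axes as they then stand; what a row does not reach is not made up. A row lasts 1/10 s, in which the tool goes at most 50 mm and 8.59 degrees, less where a joint would pass 70% of its speed; a pose out of reach is approached as far as the arm can. A call is refused whole if a number of a shift passes 0.05 or a number of a turn 0.15, either way. A call with a gripper value outside its range is refused whole. The fingers move at their own pace and stop on an object; "squeeze" is the grip in N (left out, the last holds). Time passes only in rows, so rows that do not move let the fingers close. It gives the time, the measured TCP pose, the force, the opening and the grip force at its end, in the units of the state.
- env.observe(): the state, without advancing time (a new reading comes with each control period).
- env.get_image(name): name is "scene" or "top" or "wrist"; returns a dict with "color" (420x560x3 uint8, blue, green, red), "camera_matrix" (3x3 intrinsics, pixels), "k1" (the pictures are not rectified: a ray, as slopes to the right and down, at radius r is drawn at 1 + k1 r^2 times it, then the intrinsics apply), "eye" and "orientation" of the camera in the world. Camera axes: x right, y up, looking along -z (the intrinsics and any distortion apply to the point x, -y, -z); pixel columns grow to the right and rows downward; lengths in m; the calibration is good to about 2 mm. A picture is of the moment at which its call begins. There is no depth.
- env.close_job(): hands the job in; it is judged then, once.
Trained networks look in a picture, given as the dict that the camera call returned (one of the last four; its "shot" number tells which), for a name from the list of things; names that differ only in an ending like _2 or _b are one class to them, and where a whole thing is asked for, a point or a joint stands for the part that bears it (a point fixed in the world has none). Each returns a list of dicts, best first, with "p" (0 to 1); they miss things now and then, are a little off and sometimes report something else, mostly with a low value. They report only what shows in the picture. A call takes as long as a camera call.
- env.look_for(query, picture): "box" ([left, top, right, bottom] in pixels, round what is visible of it).
- env.tip_of(query, picture): "location" ([column, row] in pixels: a listed point, or the origin of a listed thing).
The state is a dict: "time_s": time; "q": joint angles; "qvel": joint speeds; "joint_efforts": joint torques, N m; "position": TCP position; "tool_rot": TCP orientation; "ft_force": force on the tool from outside, world axes, zero at the start; "wrist_torque": the same for the moment, N m; "grip_width": finger opening in m; "gripper_force": force on a finger pad.
Only numpy, scipy, OpenCV 4.12 (cv2) and the standard library are available. Lean on these libraries where they do the work, as an engineer would, in place of code of your own. Each camera call takes 0.05 s, during which the arm holds its last target. There are 200 camera calls.

TASK

Pack the blue carrier for transport, from the bottom up: lay the light-blue cold plate flat in the bottom of its foam pocket, set the white foam vial rack on top of the plate in the pocket, then press the green-capped vial fully home in the rack's larger well and the purple-capped vial fully home in the smaller one, and last put the clear hood on so that it sits fully down inside the carrier's rim. Keep the vials upright at all times, and leave the grey-capped vial and the saline bottle where they are.

Things in the scene. Friction and masses are not known exactly. Their poses are not given: they have to be found in the camera images.
- carrier_base: Carrier base, fixed: blue shell 208 x 156 x 56 high, charcoal foam inside. Origin: centre of underside, x = length. Foam top z 48, rim 8 above it. Central pocket: 168 x 70 from z 48 to a step at z 32, below it 158 x 58 to the floor at z 10; 5 mm 45-degree lead-ins at both mouths. At mid-length finger bays, 56 wide in x, widen it to 146 in y down to the floor, for fingers closing along y. (mm)
- cold_plate: Light-blue hard cold plate, darker bars and a white plug on top: 150 (x) x 50 (y) x 26 mm, 0.22 kg, loose. Origin: centre of underside. Either way round. Grasp across the 50 mm at mid-length. Packed, its underside is at z 10, its top at z 36 mm in the carrier's frame.
- vial_rack: White foam block 160 (x) x 62 (y) x 34 mm, 0.2 kg, loose. Origin: centre of underside. Wells at y 0, floor z 14, mouth z 34: larger at x +45, smaller at x -45. Grasp across the 62 mm at mid-length. Packed, either way round, its underside is at z 36 in the carrier's frame. Springy ribs in the wells, leaning out at the top, grip a vial: push down (5 to 20 N) until its foot is on the well floor.
- green_vial: Glass vial with a green flip cap, loose, upright: body 36 mm in diameter up to z 43, tapering shoulder above it, cap 30 mm in diameter from z 70 to the top at z 78, 0.08 kg. Origin: centre of underside. Packed, the rack covers its lowest 20 mm.
- purple_vial: Glass vial with a purple flip cap, loose, upright: body 28 mm in diameter up to z 34, tapering shoulder above it, cap 24 mm in diameter from z 54 to the top at z 61, 0.04 kg. Origin: centre of underside. Packed, the rack covers its lowest 20 mm.
- hood: Clear plastic lid, open below, white foot trim: 190 (x) x 138 (y) x 89 mm high, walls 3, 0.28 kg, loose. Origin: centre of foot. Either way round. White handle bar along x, 110 long, 18 wide (y), z 113 to 131, on posts at x +-48: grasp across it at mid-length. Closed, its foot rests on the foam at z 48 in the carrier's frame, 4 mm to spare inside the rim; inner height 86.
- grey_vial: Glass vial with a grey cap, 33 mm in diameter, 70 mm high, loose, standing beside the other two; stays where it is. Origin at the centre of its underside.
- saline_bottle: White plastic infusion bottle with a paper slip, about 45 mm in diameter, 111 mm high, loose; stays where it is. Origin at its underside.

How it is judged (in metres and radians):
On the way, in this order (a step that is already met when the one before it is completed fails the run):
1. the cold plate lies flat in the bottom of the carrier's pocket (x of cold_plate in the frame of carrier_base between -0.008 and 0.008 m and y of cold_plate in the frame of carrier_base between -0.008 and 0.008 m and z of cold_plate in the frame of carrier_base between 0.006 and 0.014 m and angle between the x axis of cold_plate and the x axis of carrier_base, either way round below 0.15 rad and angle between cold_plate's own z axis and vertical below 0.08 rad), for 0.2 s.
2. the vial rack lies in the pocket on top of the cold plate (all of step 1 and x of vial_rack in the frame of carrier_base between -0.008 and 0.008 m and y of vial_rack in the frame of carrier_base between -0.008 and 0.008 m and z of vial_rack in the frame of carrier_base between 0.032 and 0.04 m and angle between the x axis of vial_rack and the x axis of carrier_base, either way round below 0.15 rad and angle between vial_rack's own z axis and vertical below 0.08 rad), for 0.2 s.
3. both vials are pressed home in their wells of the rack in the carrier (either one first) (all of step 2 and x of green_vial in the frame of vial_rack between 0.04 and 0.05 m and y of green_vial in the frame of vial_rack between -0.005 and 0.005 m and z of green_vial in the frame of vial_rack between 0.01 and 0.018 m and angle between each of green_vial, purple_vial's own z axis and vertical below 0.15 rad and x of purple_vial in the frame of vial_rack between -0.05 and -0.04 m and y of purple_vial in the frame of vial_rack between -0.005 and 0.005 m and z of purple_vial in the frame of vial_rack between 0.01 and 0.018 m), for 0.2 s.
4. the hood sits down on the foam inside the carrier's rim (all of step 3 and x of hood in the frame of carrier_base between -0.008 and 0.008 m and y of hood in the frame of carrier_base between -0.008 and 0.008 m and z of hood in the frame of carrier_base between 0.044 and 0.052 m and angle between the x axis of hood and the x axis of carrier_base, either way round below 0.15 rad and angle between hood's own z axis and vertical below 0.08 rad), for 0.2 s.
At the end, for the whole second after the job is handed in: Plate on the pocket floor, rack on it, hood's foot on the foam: each within 4 mm in height, 8 mm of the carrier's centre, 0.15 rad of square. Green vial in the larger well, purple in the smaller: within 5 mm of centre, 4 mm of the well floor, 0.15 rad of upright. All released, at rest (all of step 4 and linear speed of each of cold_plate, vial_rack, green_vial, purple_vial, hood below 0.02 m/s); the robot touches nothing.
It fails at once if the grey-capped vial or the saline bottle is moved more than 30 mm or knocked over (distance of any of grey_vial, saline_bottle from where it was at the start of the episode above 0.03 m or angle between any of grey_vial, saline_bottle's own z axis and vertical above 0.5 rad).
It fails at once if the green-capped or the purple-capped vial is tipped more than about 40 degrees (angle between any of green_vial, purple_vial's own z axis and vertical above 0.7 rad).
It also fails if it takes over 136 s, if anything falls off the work surface, if the arm or the gripper's body presses on something with over 40 N, if the wrist force passes 120 N, or if a joint passes its speed limit or range.

## Working session

There is one attempt and no reset: what is moved stays moved. The work goes in short steps, Python scripts to look and compute and a tool call to move; the robot and the scene stay as the last step left them, time stands still between calls to the robot, and variables do not carry over. Pictures are saved under pics/ and viewed, at most 14 in all, crops included, and the job is handed in when it is done.

Besides the shell and the picture viewer there is one more tool, called after "Request:" as name(argument=value, ...) on one line, values as JSON. arm_command: Moves the arm, as the interface text tells. Its arguments: {"type":"object","properties":{"deltas":{"type":"array"},"squeeze":{"type":"number"}},"required":["deltas"]}

```bash
mkdir -p pics; ls; cat > h.py <<'E'
import numpy as np, cv2
from rig import env
def ray(p,uv):
    K=p["camera_matrix"];K=np.array(K);k=p["k1"]
    d=np.array([(uv[0]-K[0,2])/K[0,0],(uv[1]-K[1,2])/K[1,1]]);s=d.copy()
    for _ in range(30): s=d/(1+k*(s@s))
    r=np.array(p["orientation"])@np.array([s[0],-s[1],-1]);return np.array(p["eye"]),r/np.linalg.norm(r)
def onz(p,uv,z):
    e,r=ray(p,uv);return e+r*(z-e[2])/r[2]
def proj(p,X):
    c=np.array(p["orientation"]).T@(np.array(X)-np.array(p["eye"]));s=np.array([c[0],-c[1]])/-c[2]
    s=s*(1+p["k1"]*(s@s));K=np.array(p["camera_matrix"]);return K[:2,:2]@s+K[:2,2]
def tri(obs):
    A=np.zeros((3,3));b=np.zeros(3)
    for p,uv in obs:
        e,r=ray(p,uv);M=np.eye(3)-np.outer(r,r);A+=M;b+=M@e
    X=np.linalg.solve(A,b);return X,[np.round(proj(p,X)-uv,1).tolist() for p,uv in obs]
N="carrier_base cold_plate vial_rack green_vial purple_vial hood grey_vial saline_bottle".split()
E
cat > a.py <<'E'
from h import *
P={n:env.get_image(n) for n in("scene","top","wrist")}
for n in P: cv2.imwrite(f"pics/{n}0.png",P[n]["color"]);print(n,np.round(P[n]["eye"],3),np.round(P[n]["orientation"],2).tolist())
for q in N:
    T={}
    for n in P:
        t=env.tip_of(q,P[n]);b=env.look_for(q,P[n])
        print(q,n,[(np.round(x["location"]).tolist(),round(x["p"],2)) for x in t[:2]],[(np.round(x["box"]).tolist(),round(x["p"],2)) for x in b[:2]])
        if t: T[n]=t[0]["location"]
    if "scene" in T and "top" in T: X,e=tri([(P[n],T[n]) for n in("scene","top")]);print("   ",np.round(X,3),e)
o=env.observe();print(np.round(o["tool_rot"],3).tolist(),env.pinch_z,o["time_s"],o["ft_force"])
E
python3 a.py
```

```text
pics
scene [-0.008  0.418  0.654] [[-0.55, 0.53, -0.65], [-0.84, -0.36, 0.41], [-0.01, 0.77, 0.64]]
top [0.499 0.029 1.373] [[-0.03, 1.0, -0.08], [-1.0, -0.03, 0.01], [0.0, 0.08, 1.0]]
wrist [ 0.239 -0.501  0.374] [[0.32, 0.91, 0.25], [-0.95, 0.31, 0.08], [-0.0, -0.26, 0.97]]
carrier_base scene [([393.0, 195.0], 0.93)] [([346.0, 154.0, 420.0, 230.0], 0.93), ([163.0, 217.0, 274.0, 341.0], 0.23)]
carrier_base top [([377.0, 243.0], 0.58)] [([346.0, 200.0, 415.0, 283.0], 0.88)]
carrier_base wrist [] []
    [ 0.502 -0.259  0.01 ] [[0.9, 0.0], [-0.6, -0.6]]
cold_plate scene [([289.0, 218.0], 0.95)] [([257.0, 199.0, 321.0, 235.0], 0.84), ([163.0, 218.0, 274.0, 342.0], 0.22)]
cold_plate top [([281.0, 219.0], 0.89), ([375.0, 244.0], 0.46)] [([255.0, 204.0, 309.0, 230.0], 0.59)]
cold_plate wrist [] []
    [0.579 0.016 0.009] [[1.1, 0.0], [-0.7, -0.5]]
vial_rack scene [([271.0, 197.0], 0.68), ([322.0, 257.0], 0.63)] [([290.0, 226.0, 358.0, 286.0], 0.73), ([142.0, 191.0, 167.0, 231.0], 0.5)]
vial_rack top [([280.0, 268.0], 0.67)] [([252.0, 254.0, 311.0, 286.0], 0.78)]
vial_rack wrist [] []
    [
[... 486 characters left out ...]

hood top [([201.0, 253.0], 0.89)] [([167.0, 215.0, 224.0, 292.0], 0.58)]
hood wrist [] []
    [ 0.487  0.248 -0.002] [[0.2, 0.0], [-0.1, -0.1]]
grey_vial scene [([299.0, 178.0], 0.57)] [([296.0, 158.0, 307.0, 188.0], 0.75)]
grey_vial top [([318.0, 181.0], 0.51)] [([314.0, 174.0, 327.0, 187.0], 0.57)]
grey_vial wrist [] []
    [ 0.685 -0.091  0.023] [[1.5, 0.0], [-1.2, -0.8]]
saline_bottle scene [([156.0, 228.0], 0.87)] [([140.0, 187.0, 166.0, 233.0], 0.79)]
saline_bottle top [([178.0, 166.0], 0.75)] []
saline_bottle wrist [] []
    [0.738 0.306 0.002] [[-2.6, -0.1], [1.9, 0.8]]
[[0.947, 0.321, -0.0], [0.321, -0.947, 0.0], [0.0, -0.0, -1.0]] -0.0187 2.55 [-0.57575716  0.06810392 -0.46399076]
```

```bash
python3 -c "
import cv2
a=cv2.imread('pics/scene0.png')[140:350,130:430];b=cv2.imread('pics/top0.png')[150:310,140:440]
cv2.imwrite('pics/s1.png',cv2.resize(a,None,fx=2.6,fy=2.6,interpolation=2));cv2.imwrite('pics/t1.png',cv2.resize(b,None,fx=2.6,fy=2.6,interpolation=2))"
```

```text
(no output)
```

View pics/s1.png

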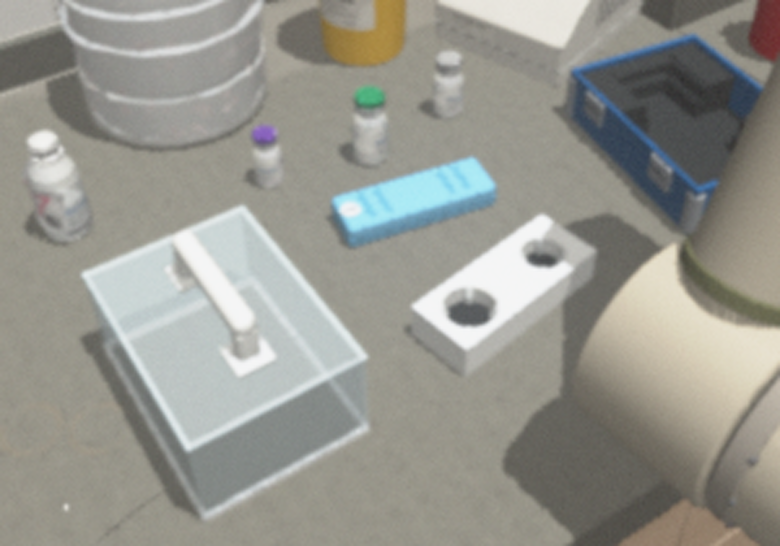

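View pics/t1.png

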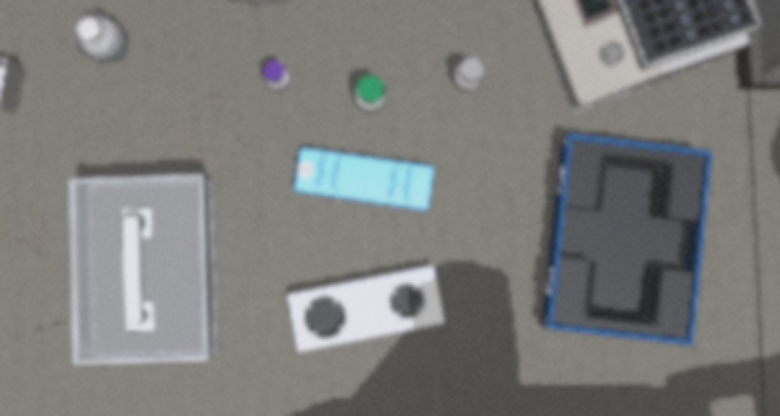

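Scene: hood at left (handle along x), plate, rack (larger well towards +y), the three vials behind the plate, carrier at the right; the network points agree with these. I'll move over the carrier to measure from close by.

Request:
arm_command(deltas=[{"dx": 0.042, "dy": -0.0163, "dz": -0.003, "fingers": 0.0854}, {"dx": 0.042, "dy": -0.0163, "dz": -0.003}, {"dx": 0.042, "dy": -0.0163, "dz": -0.003}, {"dx": 0.042, "dy": -0.0163, "dz": -0.003}, {"dx": 0.042, "dy": -0.0163, "dz": -0.003}, {"dx": 0.042, "dy": -0.0163, "dz": -0.003}, {"dx": 0.042, "dy": -0.0163, "dz": -0.003}, {"dx": 0.042, "dy": -0.0163}, {"dx": 0.042, "dy": -0.0163}, {"rz": 0.144}, {"rz": 0.144}, {"rz": 0.144}])

```text
invalid input
```

```bash
cat > w.py <<'E'
from h import *; import sys
p=env.get_image("wrist");o=env.observe();cv2.imwrite(f"pics/{sys.argv[1]}.png",p["color"])
import pickle;pickle.dump((p,o),open(f"pics/{sys.argv[1]}.pkl","wb"))
print(np.round(o["position"],4),np.round(o["tool_rot"],3).tolist(),np.round(p["eye"],3),np.array(p["camera_matrix"])[0,0],p["k1"],o["time_s"])
for q in sys.argv[2:]:
    print(q,[(np.round(x["location"]).tolist(),round(x["p"],2),np.round(onz(p,x["location"],0)[:2],3)) for x in env.tip_of(q,p)[:2]],[np.round(x["box"]).tolist() for x in env.look_for(q,p)[:1]])
E
python3 w.py c1 carrier_base
```

```text
[ 0.1766 -0.5209  0.2313] [[0.947, 0.321, -0.0], [0.321, -0.947, -0.0], [-0.0, 0.0, -1.0]] [ 0.239 -0.501  0.375] 327.83289707046146 -0.07697754614542411 2.6
carrier_base [] []
```

View pics/c1.png

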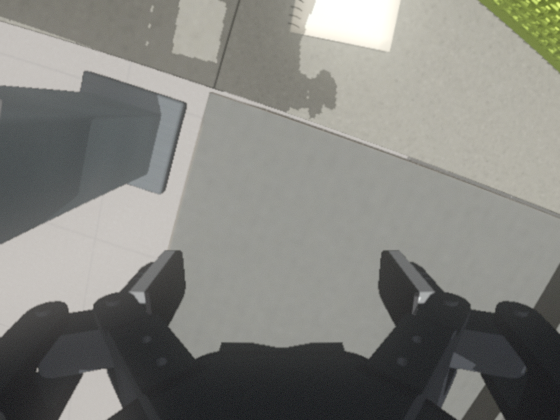

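The move was refused (probably every row needs all the keys). The picture shows the gripper fingers and the start place only.

Request:
arm_command(deltas=[{"rx": 0, "ry": 0, "rz": 0, "dx": 0.042, "dy": -0.0163, "dz": -0.003, "fingers": 0.085}, {"rx": 0, "ry": 0, "rz": 0, "dx": 0.042, "dy": -0.0163, "dz": -0.003, "fingers": 0.085}, {"rx": 0, "ry": 0, "rz": 0, "dx": 0.042, "dy": -0.0163, "dz": -0.003, "fingers": 0.085}, {"rx": 0, "ry": 0, "rz": 0, "dx": 0.042, "dy": -0.0163, "dz": -0.003, "fingers": 0.085}, {"rx": 0, "ry": 0, "rz": 0, "dx": 0.042, "dy": -0.0163, "dz": -0.003, "fingers": 0.085}, {"rx": 0, "ry": 0, "rz": 0, "dx": 0.042, "dy": -0.0163, "dz": -0.003, "fingers": 0.085}, {"rx": 0, "ry": 0, "rz": 0, "dx": 0.042, "dy": -0.0163, "dz": -0.003, "fingers": 0.085}, {"rx": 0, "ry": 0, "rz": 0, "dx": 0.042, "dy": -0.0163, "dz": 0, "fingers": 0.085}, {"rx": 0, "ry": 0, "rz": 0, "dx": 0.042, "dy": -0.0163, "dz": 0, "fingers": 0.085}, {"rx": 0, "ry": 0, "rz": 0.144, "dx": 0, "dy": 0, "dz": 0, "fingers": 0.085}, {"rx": 0, "ry": 0, "rz": 0.144, "dx": 0, "dy": 0, "dz": 0, "fingers": 0.085}, {"rx": 0, "ry": 0, "rz": 0.144, "dx": 0, "dy": 0, "dz": 0, "fingers": 0.085}], squeeze=60)

```text
time_s: 3.9
position: [0.4878, -0.2602, 0.2522]
tool_rot: [[0.994, -0.11, -0.0], [-0.11, -0.994, 0.0], [-0.0, -0.0, -1.0]]
ft_force: [-0.5, 0.7, 0.7]
grip_width: 0.0849
gripper_force: 0.0
```

```bash
python3 w.py c2 carrier_base
```

```text
[ 0.4876 -0.2603  0.2523] [[0.993, -0.117, -0.0], [-0.117, -0.993, 0.0], [-0.0, -0.0, -1.0]] [ 0.554 -0.269  0.396] 327.83289707046146 -0.07697754614542411 3.95
carrier_base [([288.0, 154.0], 0.62, array([ 0.504, -0.271]))] [[210.0, 47.0, 372.0, 257.0]]
```

View pics/c2.png

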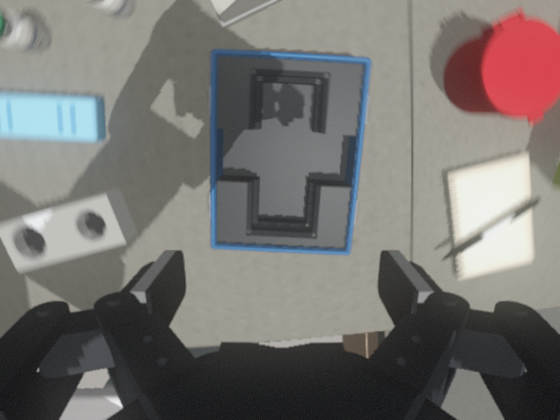

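Carrier rim outlined in blue at corners (212,50), (371,60), (350,254), (212,246); plate and rack at left. Segmenting the rim on the plane z=0.056, cross-checked with the top view.

```bash
cat >> h.py <<'E'
def quad(p,mask,z,box=None):
    """fit rectangle on plane z to a mask's largest blob"""
    m=mask.astype(np.uint8)*255
    if box is not None:
        k=np.zeros_like(m);l,t,r,b=[int(v) for v in box];k[max(t,0):b,max(l,0):r]=1;m*=k
    m=cv2.morphologyEx(m,cv2.MORPH_OPEN,np.ones((3,3)))if box is None else m
    c=max(cv2.findContours(m,cv2.RETR_EXTERNAL,cv2.CHAIN_APPROX_NONE)[0],key=cv2.contourArea)[:,0,:]
    h=cv2.convexHull(c)[:,0,:]
    W=np.array([onz(p,u,z)[:2] for u in h.astype(float)])
    (cx,cy),(w,hh),_=R=cv2.minAreaRect((W*1000).astype(np.float32));B=cv2.boxPoints(R)/1000
    e=[B[1]-B[0],B[2]-B[1]];e=max(e,key=np.linalg.norm)
    return np.round([cx/1000,cy/1000],4),round(max(w,hh),1),round(min(w,hh),1),round(np.degrees(np.arctan2(e[1],e[0]))%180,1)
def hsv(p): return cv2.cvtColor(p["color"],cv2.COLOR_BGR2HSV).astype(int)
E
cat > b.py <<'E'
from h import *; import pickle
p,o=pickle.load(open("pics/c2.pkl","rb"));t=env.get_image("top")
def blue(p):
    h=hsv(p);return (h[...,0]>100)&(h[...,0]<120)&(h[...,1]>130)
def cy(p):
    h=hsv(p);return (h[...,0]>88)&(h[...,0]<108)&(h[...,1]>70)&(h[...,2]>150)
for z in(.05,.056): print(z,quad(p,blue(p),z,(195,35,390,270)),quad(t,blue(t),z,(340,195,420,290)))
print("plate",quad(t,cy(t),.026,(245,195,320,240)))
g=cv2.cvtColor(t["color"],cv2.COLOR_BGR2GRAY)
h=hsv(t);print("rack",quad(t,(h[...,2]>165)&(h[...,1]<40),.034,(245,245,318,292)))
E
python3 b.py
```

```text
0.05 (array([ 0.5222, -0.1927]), 186.0, 5.3, np.float32(170.7)) (array([ 0.4288, -0.1773]), 30.9, 7.7, np.float32(8.2))
0.056 (array([ 0.5227, -0.194 ]), 182.8, 5.2, np.float32(170.7)) (array([ 0.4291, -0.1763]), 30.7, 7.7, np.float32(8.2))
plate (array([0.5789, 0.0177]), 149.9, 50.2, np.float32(80.2))
rack (array([0.4427, 0.0013]), 115.9, 59.6, np.float32(99.5))
```

```bash
sed -i 's/    c=max(cv2.*/    n,L,S,_=cv2.connectedComponentsWithStats(m,connectivity=8)\n    c=np.argwhere((L>0)\&(S[L,4]>=minpx))[:,::-1].astype(np.int32)/; s/z,box=None)/z,box=None,minpx=40)/' h.py
sed -i 's/h\[...,0\]>100)&(h\[...,0\]<120)&(h\[...,1\]>130)/h[...,0]>98)\&(h[...,0]<122)\&(h[...,1]>110)/' b.py; python3 b.py
```

```text
0.05 (array([ 0.5061, -0.2673]), 211.4, 157.9, np.float32(170.7)) (array([ 0.5252, -0.239 ]), 252.5, 115.9, np.float32(140.3))
0.056 (array([ 0.5069, -0.2673]), 207.8, 155.1, np.float32(170.7)) (array([ 0.5251, -0.2378]), 251.4, 115.4, np.float32(140.3))
plate (array([0.5788, 0.0179]), 149.5, 50.6, np.float32(80.2))
rack (array([0.4395, 0.0204]), 154.8, 59.6, np.float32(99.5))
```

```bash
cat >> h.py <<'E'
from scipy.optimize import least_squares
def fit(p,mask,z,box,L,W,minpx=15):
    "pose of an L x W rectangle at height z from the outline of a mask (hull, resampled)"
    k=np.zeros(mask.shape,bool);l,t,r,b=[int(max(v,0)) for v in box];k[t:b,l:r]=1
    n,Lb,S,_=cv2.connectedComponentsWithStats((mask&k).astype(np.uint8),connectivity=8)
    c=np.argwhere((Lb>0)&(S[Lb,4]>=minpx))[:,::-1].astype(np.int32)
    h=cv2.convexHull(c)[:,0,:].astype(float)
    pts=np.vstack([a+(b-a)*np.linspace(0,1,max(int(np.linalg.norm(b-a)),1),endpoint=False)[:,None] for a,b in zip(h,np.roll(h,-1,0))])
    Q=np.array([onz(p,u,z)[:2] for u in pts]);(cx,cy),(w,hh),_=R=cv2.minAreaRect((Q*1000).astype(np.float32))
    B=cv2.boxPoints(R)/1000;e=max([B[1]-B[0],B[2]-B[1]],key=np.linalg.norm)
    def f(v):
        d=Q-v[:2];c,s=np.cos(v[2]),np.sin(v[2]);u=np.abs(d@[c,s])-L/2-v[3];w=np.abs(d@[-s,c])-W/2-v[3]
        return np.where((u>0)&(w>0),np.hypot(u,w),np.maximum(u,w))*1000
    r=least_squares(f,[cx/1000,cy/1000,np.arctan2(e[1],e[0]),0],loss="soft_l1",x_scale=[.01,.01,.05,.002])
    v=r.x;return np.round(v[:2],4),round((np.degrees(v[2])+90)%180-90,1),"grow mm",round(v[3]*1000,1),"rms",round(np.sqrt(np.mean(f(v)**2)),2)
def blue(p):
    h=hsv(p);return (h[...,0]>98)&(h[...,0]<122)&(h[...,1]>110)
def cyan(p):
    h=hsv(p);return (h[...,0]>85)&(h[...,0]<112)&(h[...,1]>70)&(h[...,2]>130)
def white(p):
    h=hsv(p);return (h[...,2]>165)&(h[...,1]<40)
E
cat > b.py <<'E'
from h import *
p=env.get_image("wrist");t=env.get_image("top")
print(np.round(p["eye"],4),np.round(p["orientation"],3).tolist())
for z in (.05,.056,.062):print(z,fit(p,blue(p),z,(195,35,390,270),.208,.156),fit(t,blue(t),z,(343,195,419,290),.208,.156))
print("plate",fit(t,cyan(t),.026,(245,195,320,240),.15,.05))
print("rack",fit(t,white(t),.034,(245,245,318,292),.16,.062))
E
python3 b.py
```

```text
[ 0.5532 -0.2686  0.3958] [[-0.102, 0.96, 0.261], [-0.995, -0.098, -0.028], [-0.001, -0.262, 0.965]]
0.05 (array([ 0.5061, -0.2669]), np.float64(-8.5), 'grow mm', np.float64(1.3), 'rms', np.float64(0.34)) (array([ 0.5055, -0.2635]), np.float64(-8.6), 'grow mm', np.float64(0.3), 'rms', np.float64(1.34))
0.056 (array([ 0.5069, -0.2669]), np.float64(-8.5), 'grow mm', np.float64(-0.3), 'rms', np.float64(0.21)) (array([ 0.5055, -0.2622]), np.float64(-8.6), 'grow mm', np.float64(-0.1), 'rms', np.float64(1.37))
0.062 (array([ 0.5077, -0.267 ]), np.float64(-8.5), 'grow mm', np.float64(-1.8), 'rms', np.float64(0.27)) (array([ 0.5055, -0.2609]), np.float64(-8.6), 'grow mm', np.float64(-0.5), 'rms', np.float64(1.4))
plate (array([0.5792, 0.0177]), np.float64(80.1), 'grow mm', np.float64(0.2), 'rms', np.float64(0.66))
rack (array([0.4386, 0.0206]), np.float64(-80.6), 'grow mm', np.float64(-2.4), 'rms', np.float64(0.93))
```

Request:
arm_command(deltas=[{"rx": 0, "ry": 0, "rz": -0.1366, "dx": 0, "dy": 0, "dz": 0, "fingers": 0.085}, {"rx": 0, "ry": 0, "rz": -0.1366, "dx": 0, "dy": 0, "dz": 0, "fingers": 0.085}, {"rx": 0, "ry": 0, "rz": -0.1366, "dx": 0, "dy": 0, "dz": 0, "fingers": 0.085}, {"rx": 0, "ry": 0, "rz": -0.1366, "dx": 0, "dy": 0, "dz": 0, "fingers": 0.085}, {"rx": 0, "ry": 0, "rz": -0.1366, "dx": 0, "dy": 0, "dz": 0, "fingers": 0.085}, {"rx": 0, "ry": 0, "rz": -0.1366, "dx": 0, "dy": 0, "dz": 0, "fingers": 0.085}, {"rx": 0, "ry": 0, "rz": -0.1366, "dx": 0, "dy": 0, "dz": 0, "fingers": 0.085}, {"rx": 0, "ry": 0, "rz": -0.1366, "dx": 0, "dy": 0, "dz": 0, "fingers": 0.085}, {"rx": 0, "ry": 0, "rz": -0.1366, "dx": 0, "dy": 0, "dz": 0, "fingers": 0.085}, {"rx": 0, "ry": 0, "rz": -0.1366, "dx": 0, "dy": 0, "dz": 0, "fingers": 0.085}, {"rx": 0, "ry": 0, "rz": -0.1366, "dx": 0, "dy": 0, "dz": 0, "fingers": 0.085}, {"rx": 0, "ry": 0, "rz": 0, "dx": 0, "dy": 0, "dz": 0, "fingers": 0.085}])

```text
time_s: 5.45
position: [0.4874, -0.2606, 0.2524]
tool_rot: [[0.17, 0.985, 0.0], [0.985, -0.17, 0.0], [0.0, 0.0, -1.0]]
ft_force: [-0.8, -0.1, 0.3]
grip_width: 0.0852
gripper_force: 0.0
```

```bash
python3 - <<'E'
from h import *
p=env.get_image("wrist");b=env.look_for("carrier_base",p)[0]["box"];print(np.round(b))
B=np.array(b)+[-8,-8,8,8]
print(fit(p,blue(p),.056,B,.208,.156),env.observe()["position"],np.round(env.observe()["tool_rot"],3).tolist())
cv2.imwrite("pics/c3.png",p["color"])
E
```

```text
[197.  94. 404. 254.]
(array([ 0.5066, -0.2664]), np.float64(-8.6), 'grow mm', np.float64(-0.4), 'rms', np.float64(0.21)) [ 0.48740484 -0.26066813  0.25233272] [[0.175, 0.984, -0.0], [0.984, -0.175, -0.0], [-0.0, -0.0, -1.0]]
```

Two wrist views at different yaws agree: carrier at (0.5067, -0.2667), yaw -8.55°, rim z 0.056. On to the plate.

Request:
arm_command(deltas=[{"rx": 0, "ry": 0, "rz": 0, "dx": 0.036, "dy": 0.0055, "dz": 0, "fingers": 0.085}, {"rx": 0, "ry": 0, "rz": 0, "dx": 0.036, "dy": 0.0055, "dz": 0, "fingers": 0.085}, {"rx": 0, "ry": 0, "rz": 0, "dx": 0.036, "dy": 0.0055, "dz": 0, "fingers": 0.085}, {"rx": 0, "ry": 0, "rz": 0, "dx": 0.036, "dy": 0.0055, "dz": 0, "fingers": 0.085}, {"rx": 0, "ry": 0, "rz": 0, "dx": 0.036, "dy": 0.0055, "dz": 0, "fingers": 0.085}, {"rx": 0, "ry": 0, "rz": 0, "dx": 0.036, "dy": 0.0055, "dz": 0, "fingers": 0.085}, {"rx": 0, "ry": 0, "rz": 0, "dx": 0.036, "dy": 0.0055, "dz": 0, "fingers": 0.085}, {"rx": 0, "ry": 0, "rz": 0, "dx": 0.036, "dy": 0.0055, "dz": 0, "fingers": 0.085}, {"rx": 0, "ry": 0, "rz": 0, "dx": 0, "dy": 0, "dz": 0, "fingers": 0.085}, {"rx": 0, "ry": 0, "rz": 0, "dx": 0, "dy": 0, "dz": 0, "fingers": 0.085}])

```text
time_s: 6.55
position: [0.5805, 0.0159, 0.2522]
tool_rot: [[0.173, 0.985, -0.0], [0.985, -0.173, -0.0], [-0.0, -0.0, -1.0]]
ft_force: [0.1, -0.1, 0.1]
grip_width: 0.0852
gripper_force: 0.0
```

```bash
python3 w.py p1 cold_plate vial_rack green_vial purple_vial grey_vial; python3 - <<'E'
from h import *;import pickle
p,o=pickle.load(open("pics/p1.pkl","rb"))
b=np.array(env.look_for("cold_plate",env.get_image("wrist"))[0]["box"])
for z in(.02,.026,.032):print(z,fit(p,cyan(p),z,b+[-6,-6,6,6],.15,.05))
E
```

```text
[0.5804 0.0151 0.2522] [[0.174, 0.985, -0.0], [0.985, -0.174, -0.0], [-0.0, -0.0, -1.0]] [0.592 0.08  0.396] 327.83289707046146 -0.07697754614542411 6.6
cold_plate [([284.0, 168.0], 0.93, array([0.584, 0.015]))] [[260.0, 106.0, 306.0, 234.0]]
vial_rack [([166.0, 189.0], 0.72, array([0.434, 0.015]))] [[103.0, 118.0, 217.0, 261.0]]
green_vial [([356.0, 164.0], 0.77, array([0.671, 0.005]))] [[342.0, 151.0, 389.0, 189.0]]
purple_vial [([366.0, 72.0], 0.63, array([0.695, 0.109]))] [[355.0, 52.0, 395.0, 84.0]]
grey_vial [([379.0, 243.0], 0.85, array([ 0.689, -0.103]))] [[366.0, 230.0, 411.0, 263.0]]
0.02 (array([0.5832, 0.0172]), np.float64(82.1), 'grow mm', np.float64(-2.3), 'rms', np.float64(3.74))
0.026 (array([0.5831, 0.0171]), np.float64(81.8), 'grow mm', np.float64(-2.6), 'rms', np.float64(4.1))
0.032 (array([0.5831, 0.0171]), np.float64(81.7), 'grow mm', np.float64(-2.9), 'rms', np.float64(4.35))
```

View pics/p1.png

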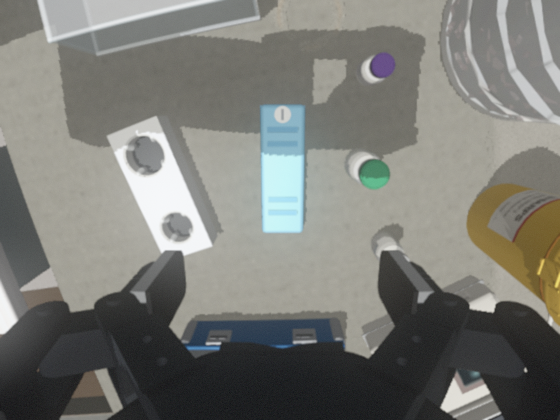

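Plate spans (261,105)–(304,233), half in the arm's shadow; rack at (110..212,117..255), vials at right. Lower the value threshold for the plate.

```bash
sed -i 's/(h\[...,2\]>130)/(h[...,2]>80)/' h.py; python3 - <<'E'
from h import *;import pickle
p,o=pickle.load(open("pics/p1.pkl","rb"))
for z in(.02,.026,.032):print(z,fit(p,cyan(p),z,(245,90,320,245),.15,.05))
print([np.round(onz(p,u,.026),4) for u in((261.5,105),(304.5,105),(303.5,233.5),(262,233.5))])
for z in(.026,.034):print("rack",fit(p,white(p),z,(100,110,220,262),.16,.062))
# wells
print(np.round(onz(p,(146,155),.034),4),np.round(onz(p,(178,226),.034),4))
for c,z in(((382,65),.061),((374,174),.078)):print(np.round(onz(p,c,z),4))
E
```

```text
0.02 (array([0.5832, 0.0172]), np.float64(82.1), 'grow mm', np.float64(-2.3), 'rms', np.float64(3.74))
0.026 (array([0.5831, 0.0171]), np.float64(81.8), 'grow mm', np.float64(-2.6), 'rms', np.float64(4.1))
0.032 (array([0.5831, 0.0171]), np.float64(81.7), 'grow mm', np.float64(-2.9), 'rms', np.float64(4.35))
[array([0.5719, 0.092 , 0.026 ]), array([0.618, 0.084, 0.026]), array([ 0.5937, -0.0628,  0.026 ]), array([ 0.5446, -0.0542,  0.026 ])]
rack (array([ 0.4234, -0.0207]), np.float64(74.0), 'grow mm', np.float64(38.9), 'rms', np.float64(19.76))
rack (array([ 0.4269, -0.0197]), np.float64(74.1), 'grow mm', np.float64(37.4), 'rms', np.float64(19.34))
[0.4351 0.0623 0.034 ] [ 0.4498 -0.0253  0.034 ]
[0.6958 0.1085 0.061 ]
[0.6719 0.0068 0.078 ]
```

Request:
arm_command(deltas=[{"rx": 0, "ry": 0, "rz": 0, "dx": 0, "dy": 0.001, "dz": 0.035, "fingers": 0.085}, {"rx": 0, "ry": 0, "rz": 0, "dx": 0, "dy": 0, "dz": 0.035, "fingers": 0.085}, {"rx": 0, "ry": 0, "rz": 0, "dx": 0, "dy": 0, "dz": 0.035, "fingers": 0.085}, {"rx": 0, "ry": 0, "rz": 0, "dx": 0, "dy": 0, "dz": 0.035, "fingers": 0.085}, {"rx": 0, "ry": 0, "rz": 0, "dx": 0, "dy": 0, "dz": 0.035, "fingers": 0.085}, {"rx": 0, "ry": 0, "rz": 0, "dx": 0, "dy": 0, "dz": 0.035, "fingers": 0.085}, {"rx": 0, "ry": 0, "rz": 0, "dx": 0, "dy": 0, "dz": 0.02, "fingers": 0.085}, {"rx": 0, "ry": 0, "rz": 0, "dx": 0, "dy": 0, "dz": 0.018, "fingers": 0.085}, {"rx": 0, "ry": 0, "rz": 0, "dx": 0, "dy": 0, "dz": 0, "fingers": 0.085}, {"rx": 0, "ry": 0, "rz": 0, "dx": 0, "dy": 0, "dz": 0, "fingers": 0.03}, {"rx": 0, "ry": 0, "rz": 0, "dx": 0, "dy": 0, "dz": 0, "fingers": 0.03}, {"rx": 0, "ry": 0, "rz": 0, "dx": 0, "dy": 0, "dz": 0, "fingers": 0.03}], squeeze=60)

```text
time_s: 8.4
position: [0.5822, 0.0152, 0.0059]
tool_rot: [[0.172, 0.985, 0.003], [0.985, -0.172, -0.0], [-0.0, 0.003, -1.0]]
ft_force: [-1.4, -0.1, -1.8]
grip_width: 0.0489
gripper_force: 62.8
```

Request:
arm_command(deltas=[{"rx": 0, "ry": 0, "rz": 0, "dx": 0, "dy": 0, "dz": 0, "fingers": 0.03}, {"rx": 0, "ry": 0, "rz": 0, "dx": 0, "dy": 0, "dz": 0, "fingers": 0.03}, {"rx": 0, "ry": 0, "rz": 0, "dx": 0, "dy": 0, "dz": 0, "fingers": 0.03}])

```text
time_s: 8.7
position: [0.5822, 0.0152, 0.0059]
tool_rot: [[0.172, 0.985, 0.003], [0.985, -0.172, -0.0], [-0.0, 0.003, -1.0]]
ft_force: [-0.9, -0.4, 6.0]
grip_width: 0.0487
gripper_force: 63.9
```

Request:
arm_command(deltas=[{"rx": 0, "ry": 0, "rz": 0, "dx": 0, "dy": 0, "dz": -0.02, "fingers": 0.03}, {"rx": 0, "ry": 0, "rz": 0, "dx": 0, "dy": 0, "dz": -0.04, "fingers": 0.03}, {"rx": 0, "ry": 0, "rz": 0, "dx": 0, "dy": 0, "dz": -0.04, "fingers": 0.03}, {"rx": 0, "ry": 0, "rz": 0, "dx": 0, "dy": 0, "dz": -0.04, "fingers": 0.03}, {"rx": 0, "ry": 0, "rz": 0, "dx": -0.0363, "dy": -0.0032, "dz": 0, "fingers": 0.03}, {"rx": 0, "ry": 0, "rz": 0, "dx": -0.0363, "dy": -0.0032, "dz": 0, "fingers": 0.03}, {"rx": 0, "ry": 0, "rz": 0, "dx": -0.0363, "dy": -0.0032, "dz": 0, "fingers": 0.03}, {"rx": 0, "ry": 0, "rz": 0, "dx": -0.0363, "dy": -0.0032, "dz": 0, "fingers": 0.03}, {"rx": 0, "ry": 0, "rz": 0, "dx": -0.0363, "dy": -0.0032, "dz": 0, "fingers": 0.03}, {"rx": 0, "ry": 0, "rz": 0, "dx": -0.0363, "dy": -0.0032, "dz": 0, "fingers": 0.03}, {"rx": 0, "ry": 0, "rz": 0, "dx": -0.0363, "dy": -0.0032, "dz": 0, "fingers": 0.03}, {"rx": 0, "ry": 0, "rz": 0, "dx": -0.0363, "dy": -0.0032, "dz": 0, "fingers": 0.03}])

```text
time_s: 9.9
position: [0.5055, -0.2676, 0.1448]
tool_rot: [[0.173, 0.985, 0.0], [0.985, -0.173, -0.0], [-0.0, 0.0, -1.0]]
ft_force: [1.5, -0.3, -2.8]
grip_width: 0.0488
gripper_force: 63.0
```

Request:
arm_command(deltas=[{"rx": 0, "ry": 0, "rz": 0.1407, "dx": 0, "dy": 0, "dz": 0, "fingers": 0.03}, {"rx": 0, "ry": 0, "rz": 0.1407, "dx": 0, "dy": 0, "dz": 0, "fingers": 0.03}, {"rx": 0, "ry": 0, "rz": 0.1407, "dx": 0, "dy": 0, "dz": 0, "fingers": 0.03}, {"rx": 0, "ry": 0, "rz": 0.1407, "dx": 0, "dy": 0, "dz": 0, "fingers": 0.03}, {"rx": 0, "ry": 0, "rz": 0.1407, "dx": 0, "dy": 0, "dz": 0, "fingers": 0.03}, {"rx": 0, "ry": 0, "rz": 0.1407, "dx": 0, "dy": 0, "dz": 0, "fingers": 0.03}, {"rx": 0, "ry": 0, "rz": 0.1407, "dx": 0, "dy": 0, "dz": 0, "fingers": 0.03}, {"rx": 0, "ry": 0, "rz": 0.1407, "dx": 0, "dy": 0, "dz": 0, "fingers": 0.03}, {"rx": 0, "ry": 0, "rz": 0.1407, "dx": 0, "dy": 0, "dz": 0, "fingers": 0.03}, {"rx": 0, "ry": 0, "rz": 0.1407, "dx": 0, "dy": 0, "dz": 0, "fingers": 0.03}, {"rx": 0, "ry": 0, "rz": 0.1407, "dx": 0, "dy": 0, "dz": 0, "fingers": 0.03}, {"rx": 0, "ry": 0, "rz": 0, "dx": 0, "dy": 0, "dz": 0, "fingers": 0.03}])

```text
time_s: 11.1
position: [0.506, -0.2662, 0.1447]
tool_rot: [[0.989, -0.151, 0.0], [-0.151, -0.989, -0.0], [0.0, 0.0, -1.0]]
ft_force: [0.0, -0.1, -1.2]
grip_width: 0.0487
gripper_force: 62.9
```

```bash
python3 w.py p2 cold_plate
```

```text
[ 0.5061 -0.2662  0.1446] [[0.989, -0.147, 0.0], [-0.147, -0.989, -0.0], [0.0, 0.0, -1.0]] [ 0.571 -0.277  0.288] 327.83289707046146 -0.07697754614542411 11.15
cold_plate [([283.0, 251.0], 0.76, array([ 0.445, -0.26 ]))] [[214.0, 88.0, 347.0, 345.0]]
```

View pics/p2.png

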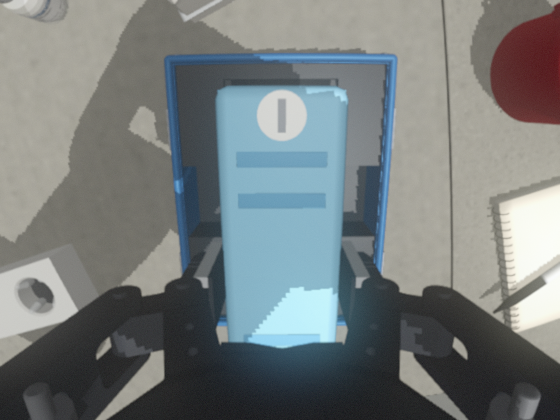

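Plate held straight; its front top edge runs from (218,90) to (346,88).

```bash
python3 - <<'E'
from h import *;import pickle
p,o=pickle.load(open("pics/p2.pkl","rb"));R=np.array(o["tool_rot"]);t=np.array(o["position"])
for z in(.1648,):
  for u in((218,89),(346,88),(282,87),(223,270),(339,270)): print(u,np.round(R.T@(onz(p,u,z)-t),4))
a=np.radians(-8.55);c=np.array([.5067,-.2667]);print("yaw",np.degrees(np.arctan2(R[1,0],R[0,0])),"d tool",(R.T[:2,:2]@(c-t[:2])).round(4))
h=hsv(p);print(cv2.Canny(p["color"],60,150)[80:100,282].nonzero()[0]+80, fit(p,blue(p),.056,(160,45,400,70),.208,.156)[0] if 0 else "")
print([np.round(onz(p,u,.056),4) for u in((166,57),(396,57))]);cs,sn=np.cos(a),np.sin(a)
print([(c+np.array([[cs,-sn],[sn,cs]])@np.array(q)).round(4) for q in((.104,.078),(.104,-.078))])
E
```

```text
(218, 89) [ 0.0749 -0.0215 -0.0201]
(346, 88) [ 0.075   0.0247 -0.0201]
(282, 87) [ 0.0753  0.0016 -0.0201]
(223, 270) [ 0.0032 -0.0232 -0.0202]
(339, 270) [ 0.003   0.025  -0.0202]
yaw -8.436370723336966 d tool [0.0007 0.0004]
[85 89 98] 
[array([ 0.6199, -0.2062,  0.056 ]), array([ 0.5966, -0.3588,  0.056 ])]
[array([ 0.6211, -0.205 ]), array([ 0.5979, -0.3593])]
```

Request:
arm_command(deltas=[{"rx": 0, "ry": 0, "rz": 0, "dx": 0.0007, "dy": -0.0006, "dz": 0.022, "fingers": 0.03}, {"rx": 0, "ry": 0, "rz": 0, "dx": 0, "dy": 0, "dz": 0.022, "fingers": 0.03}, {"rx": 0, "ry": 0, "rz": 0, "dx": 0, "dy": 0, "dz": 0.022, "fingers": 0.03}, {"rx": 0, "ry": 0, "rz": 0, "dx": 0, "dy": 0, "dz": 0.015, "fingers": 0.03}, {"rx": 0, "ry": 0, "rz": 0, "dx": 0, "dy": 0, "dz": 0.01, "fingers": 0.03}, {"rx": 0, "ry": 0, "rz": 0, "dx": 0, "dy": 0, "dz": 0.01, "fingers": 0.03}, {"rx": 0, "ry": 0, "rz": 0, "dx": 0, "dy": 0, "dz": 0.01, "fingers": 0.03}, {"rx": 0, "ry": 0, "rz": 0, "dx": 0, "dy": 0, "dz": 0.008, "fingers": 0.03}, {"rx": 0, "ry": 0, "rz": 0, "dx": 0, "dy": 0, "dz": 0.006, "fingers": 0.03}, {"rx": 0, "ry": 0, "rz": 0, "dx": 0, "dy": 0, "dz": 0.002, "fingers": 0.03}, {"rx": 0, "ry": 0, "rz": 0, "dx": 0, "dy": 0, "dz": 0, "fingers": 0.03}])

```text
time_s: 12.35
position: [0.5069, -0.2658, 0.0172]
tool_rot: [[0.989, -0.15, -0.0], [-0.15, -0.989, 0.0], [-0.0, -0.0, -1.0]]
ft_force: [-0.1, 1.1, -2.8]
grip_width: 0.0489
gripper_force: 63.0
```

Request:
arm_command(deltas=[{"rx": 0, "ry": 0, "rz": 0, "dx": 0, "dy": 0, "dz": 0.001, "fingers": 0.03}, {"rx": 0, "ry": 0, "rz": 0, "dx": 0, "dy": 0, "dz": 0, "fingers": 0.085}, {"rx": 0, "ry": 0, "rz": 0, "dx": 0, "dy": 0, "dz": 0, "fingers": 0.085}, {"rx": 0, "ry": 0, "rz": 0, "dx": 0, "dy": 0, "dz": 0, "fingers": 0.085}, {"rx": 0, "ry": 0, "rz": 0, "dx": 0, "dy": 0, "dz": -0.01, "fingers": 0.085}, {"rx": 0, "ry": 0, "rz": 0, "dx": 0, "dy": 0, "dz": -0.03, "fingers": 0.085}, {"rx": 0, "ry": 0, "rz": 0, "dx": 0, "dy": 0, "dz": -0.04, "fingers": 0.085}, {"rx": 0, "ry": 0, "rz": 0, "dx": 0, "dy": 0, "dz": -0.04, "fingers": 0.085}, {"rx": 0, "ry": 0, "rz": 0, "dx": 0, "dy": 0, "dz": -0.04, "fingers": 0.085}, {"rx": 0, "ry": 0, "rz": 0, "dx": 0, "dy": 0, "dz": -0.04, "fingers": 0.085}, {"rx": 0, "ry": 0, "rz": 0, "dx": 0, "dy": 0, "dz": -0.03, "fingers": 0.085}, {"rx": 0, "ry": 0, "rz": 0, "dx": 0, "dy": 0, "dz": 0, "fingers": 0.085}])

```text
time_s: 13.55
position: [0.5079, -0.2665, 0.2517]
tool_rot: [[0.989, -0.15, 0.007], [-0.15, -0.989, -0.006], [0.008, 0.005, -1.0]]
ft_force: [0.0, -0.3, 0.1]
grip_width: 0.0852
gripper_force: 0.0
```

```bash
python3 w.py p3; python3 - <<'E'
from h import *;import pickle
p,o=pickle.load(open("pics/p3.pkl","rb"))
for z in(.03,.036,.042):print(z,fit(p,cyan(p)&~blue(p),z,(230,50,350,250),.15,.05))
print(fit(p,blue(p),.056,(195,30,400,275),.208,.156))
E
```

```text
[ 0.5072 -0.266   0.2489] [[0.989, -0.15, 0.004], [-0.15, -0.989, -0.003], [0.004, 0.002, -1.0]] [ 0.572 -0.277  0.396] 327.83289707046146 -0.07697754614542411 13.6
0.03 (array([ 0.5169, -0.2908]), np.float64(-2.1), 'grow mm', np.float64(20.9), 'rms', np.float64(7.9))
0.036 (array([ 0.5163, -0.2905]), np.float64(-2.5), 'grow mm', np.float64(20.5), 'rms', np.float64(7.96))
0.042 (array([ 0.5154, -0.2901]), np.float64(-3.1), 'grow mm', np.float64(20.2), 'rms', np.float64(8.14))
(array([ 0.5069, -0.2667]), np.float64(-8.5), 'grow mm', np.float64(-0.6), 'rms', np.float64(0.27))
```

View pics/p3.png

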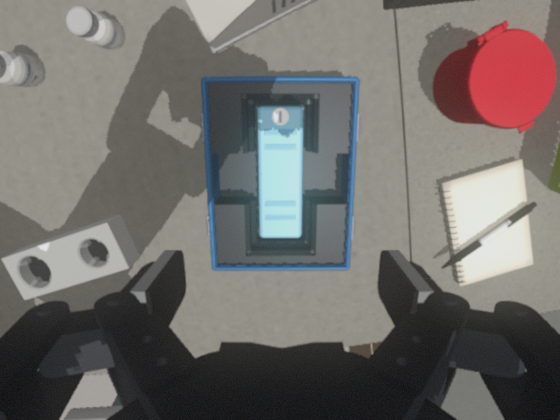

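The plate (257–303, 106–239) lies centred and square in the pocket. Next the rack.

Request:
arm_command(deltas=[{"rx": 0, "ry": 0, "rz": 0, "dx": -0.0133, "dy": -0.034, "dz": 0, "fingers": 0.085}, {"rx": 0, "ry": 0, "rz": 0, "dx": -0.0133, "dy": -0.034, "dz": 0, "fingers": 0.085}, {"rx": 0, "ry": 0, "rz": 0, "dx": -0.0133, "dy": -0.034, "dz": 0, "fingers": 0.085}, {"rx": 0, "ry": 0, "rz": 0, "dx": -0.0133, "dy": -0.034, "dz": 0, "fingers": 0.085}, {"rx": 0, "ry": 0, "rz": 0, "dx": -0.0133, "dy": -0.034, "dz": 0, "fingers": 0.085}, {"rx": 0, "ry": 0, "rz": 0, "dx": -0.0133, "dy": -0.034, "dz": 0, "fingers": 0.085}, {"rx": 0, "ry": 0, "rz": 0, "dx": -0.0133, "dy": -0.034, "dz": 0, "fingers": 0.085}, {"rx": 0, "ry": 0, "rz": 0, "dx": -0.0133, "dy": -0.034, "dz": 0, "fingers": 0.085}, {"rx": 0, "ry": 0, "rz": -0.145, "dx": 0, "dy": 0, "dz": 0, "fingers": 0.085}, {"rx": 0, "ry": 0, "rz": -0.145, "dx": 0, "dy": 0, "dz": 0, "fingers": 0.085}, {"rx": 0, "ry": 0, "rz": -0.145, "dx": 0, "dy": 0, "dz": 0, "fingers": 0.085}, {"rx": 0, "ry": 0, "rz": -0.145, "dx": 0, "dy": 0, "dz": 0, "fingers": 0.085}])

```text
time_s: 14.8
position: [0.4418, 0.0193, 0.2454]
tool_rot: [[0.906, 0.422, -0.002], [0.422, -0.906, 0.0], [-0.002, -0.001, -1.0]]
ft_force: [-0.1, -0.1, -1.2]
grip_width: 0.0847
gripper_force: 0.0
```

Request:
arm_command(deltas=[{"rx": 0, "ry": 0, "rz": -0.145, "dx": 0, "dy": 0, "dz": 0, "fingers": 0.085}, {"rx": 0, "ry": 0, "rz": -0.145, "dx": 0, "dy": 0, "dz": 0, "fingers": 0.085}, {"rx": 0, "ry": 0, "rz": -0.145, "dx": 0, "dy": 0, "dz": 0, "fingers": 0.085}, {"rx": 0, "ry": 0, "rz": -0.145, "dx": 0, "dy": 0, "dz": 0, "fingers": 0.085}, {"rx": 0, "ry": 0, "rz": -0.145, "dx": 0, "dy": 0, "dz": 0, "fingers": 0.085}, {"rx": 0, "ry": 0, "rz": -0.145, "dx": 0, "dy": 0, "dz": 0, "fingers": 0.085}, {"rx": 0, "ry": 0, "rz": -0.145, "dx": 0, "dy": 0, "dz": 0, "fingers": 0.085}, {"rx": 0, "ry": 0, "rz": -0.145, "dx": 0, "dy": 0, "dz": 0, "fingers": 0.085}, {"rx": 0, "ry": 0, "rz": -0.145, "dx": 0, "dy": 0, "dz": 0, "fingers": 0.085}, {"rx": 0, "ry": 0, "rz": 0, "dx": 0, "dy": 0, "dz": 0, "fingers": 0.085}, {"rx": 0, "ry": 0, "rz": 0, "dx": 0, "dy": 0, "dz": 0, "fingers": 0.085}])

```text
time_s: 15.9
position: [0.4421, 0.0191, 0.2458]
tool_rot: [[-0.159, 0.987, -0.001], [0.987, 0.159, 0.0], [0.0, -0.001, -1.0]]
ft_force: [-0.5, 0.1, 0.1]
grip_width: 0.0848
gripper_force: 0.0
```

```bash
python3 w.py r1 vial_rack green_vial purple_vial; python3 - <<'E'
from h import *;import pickle
p,o=pickle.load(open("pics/p3.pkl","rb"))
print("plate",[np.round(onz(p,u,.036),4) for u in((257,107),(302.5,106),(302.5,239),(258.5,238.5))])
p,o=pickle.load(open("pics/r1.pkl","rb"));h=hsv(p)
b=np.array(env.look_for("vial_rack",env.get_image("wrist"))[0]["box"])+[-6,-6,6,6]
for v in(150,170,190):
  m=(h[...,2]>v)&(h[...,1]<40);print(v,[fit(p,m,z,b,.16,.062,200) for z in(.028,.034,.04)])
E
```

```text
[0.4422 0.0191 0.2459] [[-0.16, 0.987, -0.001], [0.987, 0.16, 0.0], [0.0, -0.001, -1.0]] [0.432 0.083 0.389] 327.83289707046146 -0.07697754614542411 15.95
vial_rack [([278.0, 169.0], 0.56, array([0.437, 0.018]))] [[245.0, 101.0, 311.0, 249.0]]
green_vial [([459.0, 209.0], 0.89, array([0.672, 0.005]))] [[446.0, 195.0, 508.0, 243.0]]
purple_vial [([501.0, 130.0], 0.89, array([0.696, 0.109]))] [[492.0, 117.0, 550.0, 144.0]]
plate [array([ 0.5846, -0.2538,  0.036 ]), array([ 0.5783, -0.3017,  0.036 ]), array([ 0.4294, -0.2815,  0.036 ]), array([ 0.4378, -0.2306,  0.036 ])]
150 [(array([0.4403, 0.0159]), np.float64(-80.5), 'grow mm', np.float64(1.3), 'rms', np.float64(0.39)), (array([0.4402, 0.0169]), np.float64(-80.5), 'grow mm', np.float64(0.6), 'rms', np.float64(0.38)), (array([0.4401, 0.0179]), np.float64(-80.5), 'grow mm', np.float64(-0.2), 'rms', np.float64(0.64))]
170 [(array([0.4404, 0.0157]), np.float64(-80.4), 'grow mm', np.float64(0.5), 'rms', np.float64(0.44)), (array([0.4403, 0.0168]), np.float64(-80.4), 'grow mm', np.float64(-0.3), 'rms', np.float64(0.45)), (array([0.4402, 0.0178]), np.float64(-80.4), 'grow mm', np.float64(-1.0), 'rms', np.float64(0.69))]
190 [(array([0.4405, 0.0161]), np.float64(-80.6), 'grow mm', np.float64(-0.1), 'rms', np.float64(8.54)), (array([0.4403, 0.0181]), np.float64(-80.6), 'grow mm', np.float64(-0.6), 'rms', np.float64(8.39)), (array([0.44, 0.02]), np.float64(-80.6), 'grow mm', np.float64(-1.1), 'rms', np.float64(8.25))]
```

View pics/r1.png

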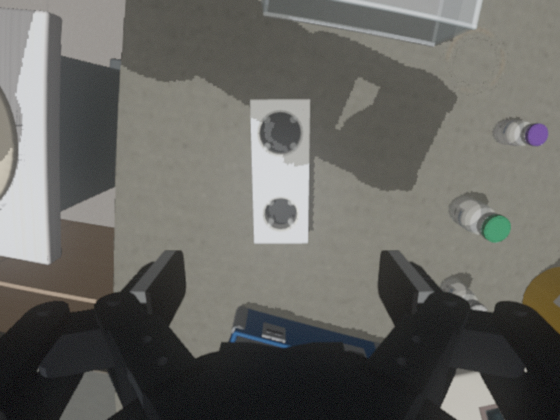

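Rack at (0.4403, 0.0168), yaw 99.5°, its 160 x 62 outline fitting at z 0.034. Grasping it.

Request:
arm_command(deltas=[{"rx": 0, "ry": 0, "rz": -0.005, "dx": -0.002, "dy": -0.0022, "dz": 0.036, "fingers": 0.085}, {"rx": 0, "ry": 0, "rz": 0, "dx": 0, "dy": 0, "dz": 0.036, "fingers": 0.085}, {"rx": 0, "ry": 0, "rz": 0, "dx": 0, "dy": 0, "dz": 0.036, "fingers": 0.085}, {"rx": 0, "ry": 0, "rz": 0, "dx": 0, "dy": 0, "dz": 0.036, "fingers": 0.085}, {"rx": 0, "ry": 0, "rz": 0, "dx": 0, "dy": 0, "dz": 0.036, "fingers": 0.085}, {"rx": 0, "ry": 0, "rz": 0, "dx": 0, "dy": 0, "dz": 0.036, "fingers": 0.085}, {"rx": 0, "ry": 0, "rz": 0, "dx": 0, "dy": 0, "dz": 0.016, "fingers": 0.085}, {"rx": 0, "ry": 0, "rz": 0, "dx": 0, "dy": 0, "dz": 0.01, "fingers": 0.085}, {"rx": 0, "ry": 0, "rz": 0, "dx": 0, "dy": 0, "dz": 0, "fingers": 0.085}, {"rx": 0, "ry": 0, "rz": 0, "dx": 0, "dy": 0, "dz": 0, "fingers": 0.045}, {"rx": 0, "ry": 0, "rz": 0, "dx": 0, "dy": 0, "dz": 0, "fingers": 0.045}, {"rx": 0, "ry": 0, "rz": 0, "dx": 0, "dy": 0, "dz": 0, "fingers": 0.045}], squeeze=50)

```text
time_s: 17.55
position: [0.4412, 0.0166, 0.0055]
tool_rot: [[-0.168, 0.986, 0.002], [0.986, 0.168, -0.001], [-0.001, 0.002, -1.0]]
ft_force: [-0.7, -0.2, 5.6]
grip_width: 0.0612
gripper_force: 55.3
```

Request:
arm_command(deltas=[{"rx": 0, "ry": 0, "rz": 0, "dx": 0, "dy": 0, "dz": 0, "fingers": 0.045}, {"rx": 0, "ry": 0, "rz": 0, "dx": 0, "dy": 0, "dz": 0, "fingers": 0.045}])

```text
time_s: 17.75
position: [0.4412, 0.0166, 0.0055]
tool_rot: [[-0.168, 0.986, 0.002], [0.986, 0.168, -0.001], [-0.001, 0.002, -1.0]]
ft_force: [-1.2, 0.0, 6.2]
grip_width: 0.0612
gripper_force: 55.2
```

Request:
arm_command(deltas=[{"rx": 0, "ry": 0, "rz": 0, "dx": 0, "dy": 0, "dz": -0.02, "fingers": 0.045}, {"rx": 0, "ry": 0, "rz": 0, "dx": 0, "dy": 0, "dz": -0.04, "fingers": 0.045}, {"rx": 0, "ry": 0, "rz": 0, "dx": 0, "dy": 0, "dz": -0.04, "fingers": 0.045}, {"rx": 0, "ry": 0, "rz": 0, "dx": 0, "dy": 0, "dz": -0.05, "fingers": 0.045}, {"rx": 0, "ry": 0, "rz": 0, "dx": -0.0363, "dy": 0.0021, "dz": 0, "fingers": 0.045}, {"rx": 0, "ry": 0, "rz": 0, "dx": -0.0363, "dy": 0.0021, "dz": 0, "fingers": 0.045}, {"rx": 0, "ry": 0, "rz": 0, "dx": -0.0363, "dy": 0.0021, "dz": 0, "fingers": 0.045}, {"rx": 0, "ry": 0, "rz": 0, "dx": -0.0363, "dy": 0.0021, "dz": 0, "fingers": 0.045}, {"rx": 0, "ry": 0, "rz": 0, "dx": -0.0363, "dy": 0.0021, "dz": 0, "fingers": 0.045}, {"rx": 0, "ry": 0, "rz": 0, "dx": -0.0363, "dy": 0.0021, "dz": 0, "fingers": 0.045}, {"rx": 0, "ry": 0, "rz": 0, "dx": -0.0363, "dy": 0.0021, "dz": 0, "fingers": 0.045}, {"rx": 0, "ry": 0, "rz": 0, "dx": -0.0363, "dy": 0.0021, "dz": 0, "fingers": 0.045}])

```text
time_s: 18.95
position: [0.5059, -0.2681, 0.1549]
tool_rot: [[-0.168, 0.986, 0.0], [0.986, 0.168, -0.0], [-0.0, 0.0, -1.0]]
ft_force: [0.6, 1.0, -1.8]
grip_width: 0.0612
gripper_force: 55.8
```

Request:
arm_command(deltas=[{"rx": 0, "ry": 0, "rz": 0.1453, "dx": 0, "dy": 0, "dz": 0, "fingers": 0.045}, {"rx": 0, "ry": 0, "rz": 0.1453, "dx": 0, "dy": 0, "dz": 0, "fingers": 0.045}, {"rx": 0, "ry": 0, "rz": 0.1453, "dx": 0, "dy": 0, "dz": 0, "fingers": 0.045}, {"rx": 0, "ry": 0, "rz": 0.1453, "dx": 0, "dy": 0, "dz": 0, "fingers": 0.045}, {"rx": 0, "ry": 0, "rz": 0.1453, "dx": 0, "dy": 0, "dz": 0, "fingers": 0.045}, {"rx": 0, "ry": 0, "rz": 0.1453, "dx": 0, "dy": 0, "dz": 0, "fingers": 0.045}, {"rx": 0, "ry": 0, "rz": 0.1453, "dx": 0, "dy": 0, "dz": 0, "fingers": 0.045}, {"rx": 0, "ry": 0, "rz": 0.1453, "dx": 0, "dy": 0, "dz": 0, "fingers": 0.045}, {"rx": 0, "ry": 0, "rz": 0.1453, "dx": 0, "dy": 0, "dz": 0, "fingers": 0.045}, {"rx": 0, "ry": 0, "rz": 0.1453, "dx": 0, "dy": 0, "dz": 0, "fingers": 0.045}, {"rx": 0, "ry": 0, "rz": 0.1453, "dx": 0, "dy": 0, "dz": 0, "fingers": 0.045}, {"rx": 0, "ry": 0, "rz": 0.1453, "dx": 0, "dy": 0, "dz": 0, "fingers": 0.045}])

```text
time_s: 20.15
position: [0.5058, -0.2665, 0.1548]
tool_rot: [[1.0, -0.01, 0.0], [-0.01, -1.0, -0.0], [0.0, 0.0, -1.0]]
ft_force: [0.8, -0.2, -1.7]
grip_width: 0.0612
gripper_force: 55.7
```

Request:
arm_command(deltas=[{"rx": 0, "ry": 0, "rz": 0.1453, "dx": 0, "dy": 0, "dz": 0, "fingers": 0.045}, {"rx": 0, "ry": 0, "rz": 0, "dx": 0, "dy": 0, "dz": 0, "fingers": 0.045}, {"rx": 0, "ry": 0, "rz": 0, "dx": 0, "dy": 0, "dz": 0, "fingers": 0.045}])

```text
time_s: 20.45
position: [0.5059, -0.2666, 0.1547]
tool_rot: [[0.989, -0.145, 0.0], [-0.145, -0.989, -0.0], [0.0, 0.0, -1.0]]
ft_force: [0.6, -0.2, -2.6]
grip_width: 0.0611
gripper_force: 55.7
```

```bash
python3 w.py r2
```

```text
[ 0.5059 -0.2666  0.1546] [[0.989, -0.145, 0.0], [-0.145, -0.989, -0.0], [0.0, 0.0, -1.0]] [ 0.571 -0.277  0.298] 327.83289707046146 -0.07697754614542411 20.5
```

View pics/r2.png

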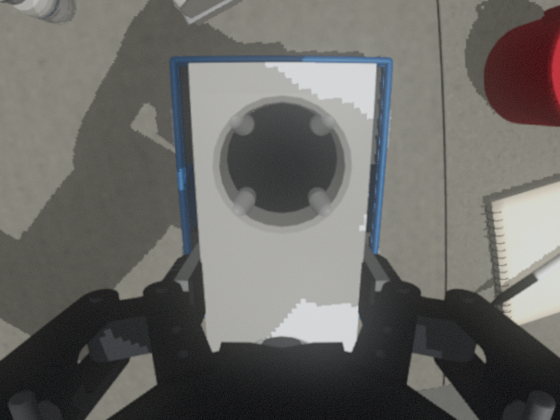

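Rack held with the larger well forward, front edge at row ~64 from (188,64) to (377,66).

```bash
python3 - <<'E'
from h import *;import pickle
p,o=pickle.load(open("pics/r2.pkl","rb"));R=np.array(o["tool_rot"]);t=np.array(o["position"]);z=.1831
for u in((188,64),(377,66),(198,230),(367,230),(282,163)): print(u,np.round(R.T@(onz(p,u,z)-t),4))
print(np.degrees(np.arctan2(R[1,0],R[0,0])),(R.T[:2,:2]@(np.array([.5068,-.2667])-t[:2])).round(4))
E
```

```text
(188, 64) [ 0.0823 -0.03   -0.0285]
(377, 66) [ 0.0817  0.0329 -0.0285]
(198, 230) [ 0.0238 -0.0302 -0.0285]
(367, 230) [ 0.0239  0.0332 -0.0285]
(282, 163) [ 0.049   0.0013 -0.0285]
-8.344295134313999 [ 0.0009 -0.0001]
```

Request:
arm_command(deltas=[{"rx": 0, "ry": 0, "rz": 0.004, "dx": -0.001, "dy": -0.0005, "dz": 0.02, "fingers": 0.045}, {"rx": 0, "ry": 0, "rz": 0, "dx": 0, "dy": 0, "dz": 0.02, "fingers": 0.045}, {"rx": 0, "ry": 0, "rz": 0, "dx": 0, "dy": 0, "dz": 0.02, "fingers": 0.045}, {"rx": 0, "ry": 0, "rz": 0, "dx": 0, "dy": 0, "dz": 0.015, "fingers": 0.045}, {"rx": 0, "ry": 0, "rz": 0, "dx": 0, "dy": 0, "dz": 0.01, "fingers": 0.045}, {"rx": 0, "ry": 0, "rz": 0, "dx": 0, "dy": 0, "dz": 0.008, "fingers": 0.045}, {"rx": 0, "ry": 0, "rz": 0, "dx": 0, "dy": 0, "dz": 0.008, "fingers": 0.045}, {"rx": 0, "ry": 0, "rz": 0, "dx": 0, "dy": 0, "dz": 0.006, "fingers": 0.045}, {"rx": 0, "ry": 0, "rz": 0, "dx": 0, "dy": 0, "dz": 0.004, "fingers": 0.045}, {"rx": 0, "ry": 0, "rz": 0, "dx": 0, "dy": 0, "dz": 0.001, "fingers": 0.045}, {"rx": 0, "ry": 0, "rz": 0, "dx": 0, "dy": 0, "dz": 0, "fingers": 0.045}])

```text
time_s: 21.6
position: [0.5052, -0.2662, 0.0425]
tool_rot: [[0.988, -0.153, 0.0], [-0.153, -0.988, -0.0], [0.0, 0.0, -1.0]]
ft_force: [-0.2, 0.4, -1.6]
grip_width: 0.0613
gripper_force: 55.9
```

Request:
arm_command(deltas=[{"rx": 0, "ry": 0, "rz": 0, "dx": 0, "dy": 0, "dz": 0.001, "fingers": 0.045}, {"rx": 0, "ry": 0, "rz": 0, "dx": 0, "dy": 0, "dz": 0, "fingers": 0.085}, {"rx": 0, "ry": 0, "rz": 0, "dx": 0, "dy": 0, "dz": 0, "fingers": 0.085}, {"rx": 0, "ry": 0, "rz": 0, "dx": 0, "dy": 0, "dz": 0, "fingers": 0.085}, {"rx": 0, "ry": 0, "rz": 0, "dx": 0, "dy": 0, "dz": -0.01, "fingers": 0.085}, {"rx": 0, "ry": 0, "rz": 0, "dx": 0, "dy": 0, "dz": -0.03, "fingers": 0.085}, {"rx": 0, "ry": 0, "rz": 0, "dx": 0, "dy": 0, "dz": -0.04, "fingers": 0.085}, {"rx": 0, "ry": 0, "rz": 0, "dx": 0, "dy": 0, "dz": -0.04, "fingers": 0.085}, {"rx": 0, "ry": 0, "rz": 0, "dx": 0, "dy": 0, "dz": -0.04, "fingers": 0.085}, {"rx": 0, "ry": 0, "rz": 0, "dx": 0, "dy": 0, "dz": -0.04, "fingers": 0.085}, {"rx": 0, "ry": 0, "rz": 0, "dx": 0, "dy": 0, "dz": 0, "fingers": 0.085}, {"rx": 0, "ry": 0, "rz": 0, "dx": 0, "dy": 0, "dz": 0, "fingers": 0.085}])

```text
time_s: 22.8
position: [0.5051, -0.266, 0.2424]
tool_rot: [[0.988, -0.153, 0.002], [-0.153, -0.988, -0.001], [0.002, 0.001, -1.0]]
ft_force: [-0.8, 0.1, -0.4]
grip_width: 0.085
gripper_force: 0.0
```

```bash
python3 w.py r3; python3 - <<'E'
from h import *;import pickle
p,o=pickle.load(open("pics/r3.pkl","rb"));h=hsv(p)
for v in(120,150):
  m=(h[...,2]>v)&(h[...,1]<60);print(v,[fit(p,m,z,(220,50,345,260),.16,.062,200) for z in(.064,.07,.076)])
E
```

```text
[ 0.5047 -0.2658  0.2411] [[0.988, -0.153, -0.0], [-0.153, -0.988, 0.0], [-0.001, -0.0, -1.0]] [ 0.57  -0.277  0.386] 327.83289707046146 -0.07697754614542411 22.85
120 [(array([ 0.5329, -0.2806]), np.float64(-11.4), 'grow mm', np.float64(11.4), 'rms', np.float64(8.05)), (array([ 0.5329, -0.2803]), np.float64(-11.4), 'grow mm', np.float64(10.6), 'rms', np.float64(7.38)), (array([ 0.5329, -0.2801]), np.float64(-11.4), 'grow mm', np.float64(9.6), 'rms', np.float64(6.75))]
150 [(array([ 0.5061, -0.2673]), np.float64(-9.1), 'grow mm', np.float64(1.0), 'rms', np.float64(0.4)), (array([ 0.5073, -0.2675]), np.float64(-9.1), 'grow mm', np.float64(0.2), 'rms', np.float64(0.28)), (array([ 0.5084, -0.2676]), np.float64(-9.1), 'grow mm', np.float64(-0.6), 'rms', np.float64(0.58))]
```

View pics/r3.png

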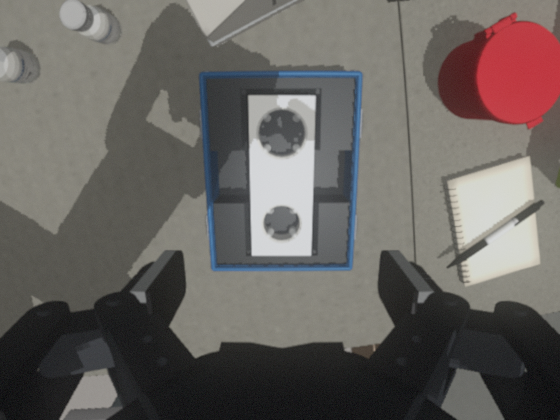

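Rack is at (0.5073, -0.2675), yaw -9.1°, top at z 0.070: fully down, wells at (0.5517,-0.2746) and (0.4629,-0.2604). On to the green vial, keeping the yaw.

Request:
arm_command(deltas=[{"rx": 0, "ry": 0, "rz": 0, "dx": 0.0154, "dy": -0.0368, "dz": 0, "fingers": 0.085}, {"rx": 0, "ry": 0, "rz": 0, "dx": 0.0154, "dy": -0.0368, "dz": 0, "fingers": 0.085}, {"rx": 0, "ry": 0, "rz": 0, "dx": 0.0154, "dy": -0.0368, "dz": 0, "fingers": 0.085}, {"rx": 0, "ry": 0, "rz": 0, "dx": 0.0154, "dy": -0.0368, "dz": 0, "fingers": 0.085}, {"rx": 0, "ry": 0, "rz": 0, "dx": 0.0154, "dy": -0.0368, "dz": 0, "fingers": 0.085}, {"rx": 0, "ry": 0, "rz": 0, "dx": 0.0154, "dy": -0.0368, "dz": 0, "fingers": 0.085}, {"rx": 0, "ry": 0, "rz": 0, "dx": 0.0154, "dy": -0.0368, "dz": 0, "fingers": 0.085}, {"rx": 0, "ry": 0, "rz": 0, "dx": 0.0154, "dy": -0.0368, "dz": 0, "fingers": 0.085}, {"rx": 0, "ry": 0, "rz": 0, "dx": 0, "dy": 0, "dz": 0, "fingers": 0.085}, {"rx": 0, "ry": 0, "rz": 0, "dx": 0, "dy": 0, "dz": 0, "fingers": 0.085}])

```text
time_s: 23.85
position: [0.6715, 0.0067, 0.2395]
tool_rot: [[0.988, -0.151, -0.003], [-0.151, -0.988, 0.0], [-0.003, 0.0, -1.0]]
ft_force: [-0.4, 0.2, -0.2]
grip_width: 0.085
gripper_force: 0.0
```

```bash
python3 w.py g1 green_vial purple_vial grey_vial; cat > caps.py <<'E'
from h import *;import pickle,sys
def cap(p,kind):
    h=hsv(p);m=(h[...,1]>90)&((h[...,0]>60)&(h[...,0]<90) if kind=="g" else (h[...,0]>122)&(h[...,0]<150))
    n,L,S,C=cv2.connectedComponentsWithStats(m.astype(np.uint8));i=1+np.argmax(S[1:,4]) 
    c=np.argwhere(L==i)[:,::-1].astype(np.int32);(e,ax,_)=cv2.fitEllipse(cv2.convexHull(c));return np.array(e),np.round(ax,1),S[i]
for k,zt in(("g",.078),("p",.061)):
    O=[]
    for f in sys.argv[1:]:
        p,o=pickle.load(open(f"pics/{f}.pkl","rb"));e,ax,S=cap(p,k);O.append((p,e));print(k,f,e.round(1),ax,S.tolist(),"at top",onz(p,e,zt).round(4))
    X,r=tri(O);print(k,"tri",X.round(4),r)
E
python3 caps.py p1 r1 g1; python3 -c "
from h import *;import pickle
p,o=pickle.load(open('pics/p1.pkl','rb'));print(onz(p,(447,50),.1),onz(p,(447,50),.0))"
```

```text
[0.6713 0.0058 0.24  ] [[0.988, -0.153, -0.002], [-0.153, -0.988, 0.0], [-0.002, 0.0, -1.0]] [ 0.737 -0.005  0.383] 327.83289707046146 -0.07697754614542411 23.9
green_vial [([279.0, 169.0], 0.88, array([0.673, 0.009]))] [[263.0, 156.0, 297.0, 197.0]]
purple_vial [([191.0, 159.0], 0.71, array([0.7  , 0.109]))] [[166.0, 147.0, 206.0, 180.0]]
grey_vial [([371.0, 139.0], 0.55, array([ 0.692, -0.102]))] [[354.0, 127.0, 403.0, 160.0]]
g p1 [374.2 174.1] [27.7 29.1] [360, 160, 29, 29, 645] at top [0.6721 0.0067 0.078 ]
g r1 [496.5 228.5] [24.2 28.4] [483, 216, 28, 26, 550] at top [0.6712 0.0069 0.078 ]
g g1 [281.2 181.7] [29.2 29.9] [267, 167, 29, 30, 697] at top [0.6735 0.0057 0.078 ]
g tri [0.673  0.006  0.0754] [[0.2, -0.0], [-0.2, 0.1], [-0.2, 0.1]]
p p1 [382.5  64.7] [22.  23.5] [372, 54, 22, 23, 414] at top [0.6963 0.1087 0.061 ]
p r1 [536.9 134.3] [19.5 22.2] [527, 124, 21, 22, 344] at top [0.6957 0.109  0.061 ]
p g1 [176.4 170.3] [20.9 21.9] [166, 160, 22, 22, 366] at top [0.6974 0.1082 0.061 ]
p tri [0.6971 0.109  0.0591] [[0.2, -0.1], [-0.2, 0.1], [-0.1, 0.1]]
[0.7416109  0.10918075 0.1       ] [0.7922005  0.11911192 0.        ]
```

View pics/g1.png

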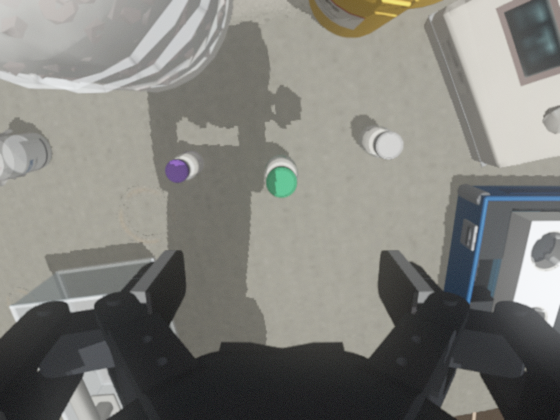

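```bash
python3 -c "
from h import *;import pickle
p,o=pickle.load(open('pics/g1.pkl','rb'))
for n,u in(('bowl',(110,92)),('bowl',(180,88)),('bowl',(225,45)),('bottle',(350,36)),('bottle',(315,10))):print(n,[onz(p,u,z)[:2].round(3) for z in(0,.1,.2)])"
```

```text
bowl [array([0.791, 0.186]), array([0.777, 0.136]), array([0.763, 0.086])]
bowl [array([0.781, 0.104]), array([0.77 , 0.076]), array([0.758, 0.048])]
bowl [array([0.817, 0.046]), array([0.796, 0.033]), array([0.776, 0.02 ])]
bottle [array([ 0.806, -0.09 ]), array([ 0.788, -0.068]), array([ 0.77 , -0.045])]
bottle [array([ 0.838, -0.056]), array([ 0.811, -0.042]), array([ 0.785, -0.029])]
```

Request:
arm_command(deltas=[{"rx": 0, "ry": 0, "rz": 0, "dx": 0.0017, "dy": -0.0005, "dz": 0.033, "fingers": 0.085}, {"rx": 0, "ry": 0, "rz": 0, "dx": 0, "dy": 0, "dz": 0.033, "fingers": 0.085}, {"rx": 0, "ry": 0, "rz": 0, "dx": 0, "dy": 0, "dz": 0.033, "fingers": 0.085}, {"rx": 0, "ry": 0, "rz": 0, "dx": 0, "dy": 0, "dz": 0.033, "fingers": 0.085}, {"rx": 0, "ry": 0, "rz": 0, "dx": 0, "dy": 0, "dz": 0.033, "fingers": 0.085}, {"rx": 0, "ry": 0, "rz": 0, "dx": 0, "dy": 0, "dz": 0.033, "fingers": 0.085}, {"rx": 0, "ry": 0, "rz": 0, "dx": 0, "dy": 0, "dz": 0.014, "fingers": 0.085}, {"rx": 0, "ry": 0, "rz": 0, "dx": 0, "dy": 0, "dz": 0.0075, "fingers": 0.085}, {"rx": 0, "ry": 0, "rz": 0, "dx": 0, "dy": 0, "dz": 0, "fingers": 0.06}, {"rx": 0, "ry": 0, "rz": 0, "dx": 0, "dy": 0, "dz": 0, "fingers": 0.05}, {"rx": 0, "ry": 0, "rz": 0, "dx": 0, "dy": 0, "dz": 0, "fingers": 0.042}], squeeze=60)

```text
time_s: 25.3
position: [0.6743, 0.0062, 0.0234]
tool_rot: [[0.988, -0.153, 0.003], [-0.153, -0.988, -0.0], [0.003, 0.0, -1.0]]
ft_force: [-0.5, 0.0, 0.3]
grip_width: 0.0439
gripper_force: 0.0
```

Request:
arm_command(deltas=[{"rx": 0, "ry": 0, "rz": 0, "dx": 0, "dy": 0, "dz": 0, "fingers": 0.036}, {"rx": 0, "ry": 0, "rz": 0, "dx": 0, "dy": 0, "dz": 0, "fingers": 0.025}, {"rx": 0, "ry": 0, "rz": 0, "dx": 0, "dy": 0, "dz": 0, "fingers": 0.025}, {"rx": 0, "ry": 0, "rz": 0, "dx": 0, "dy": 0, "dz": 0, "fingers": 0.025}], squeeze=60)

```text
time_s: 25.7
position: [0.6741, 0.0063, 0.0233]
tool_rot: [[0.988, -0.152, 0.002], [-0.152, -0.988, -0.0], [0.002, -0.0, -1.0]]
ft_force: [-0.3, 0.8, 5.7]
grip_width: 0.034
gripper_force: 59.7
```

Request:
arm_command(deltas=[{"rx": 0, "ry": 0, "rz": 0, "dx": 0, "dy": 0, "dz": -0.015, "fingers": 0.025}, {"rx": 0, "ry": 0, "rz": 0, "dx": 0, "dy": 0, "dz": -0.035, "fingers": 0.025}, {"rx": 0, "ry": 0, "rz": 0, "dx": 0, "dy": 0, "dz": -0.045, "fingers": 0.025}, {"rx": 0, "ry": 0, "rz": 0, "dx": 0, "dy": 0, "dz": -0.045, "fingers": 0.025}, {"rx": 0, "ry": 0, "rz": 0, "dx": -0.0097, "dy": 0.037, "dz": 0, "fingers": 0.025}, {"rx": 0, "ry": 0, "rz": 0, "dx": -0.0097, "dy": 0.037, "dz": 0, "fingers": 0.025}, {"rx": 0, "ry": 0, "rz": 0, "dx": -0.0097, "dy": 0.037, "dz": 0, "fingers": 0.025}, {"rx": 0, "ry": 0, "rz": 0, "dx": -0.0097, "dy": 0.037, "dz": 0, "fingers": 0.025}, {"rx": 0, "ry": 0, "rz": 0, "dx": -0.0097, "dy": 0.037, "dz": 0, "fingers": 0.025}, {"rx": 0, "ry": 0, "rz": 0, "dx": -0.0097, "dy": 0.037, "dz": 0, "fingers": 0.025}, {"rx": 0, "ry": 0, "rz": 0, "dx": -0.0097, "dy": 0.037, "dz": 0, "fingers": 0.025}, {"rx": 0, "ry": 0, "rz": 0, "dx": -0.0097, "dy": 0.037, "dz": 0, "fingers": 0.025}], squeeze=80)

```text
time_s: 26.9
position: [0.5508, -0.2757, 0.1629]
tool_rot: [[0.988, -0.153, 0.001], [-0.153, -0.988, -0.0], [0.001, 0.0, -1.0]]
ft_force: [0.8, -0.7, -1.0]
grip_width: 0.0331
gripper_force: 79.7
```

Request:
arm_command(deltas=[{"rx": 0, "ry": 0, "rz": 0, "dx": 0, "dy": 0, "dz": 0, "fingers": 0.025}, {"rx": 0, "ry": 0, "rz": 0, "dx": 0, "dy": 0, "dz": 0, "fingers": 0.025}])

```text
time_s: 27.1
position: [0.5514, -0.2748, 0.1625]
tool_rot: [[0.988, -0.154, 0.0], [-0.154, -0.988, -0.0], [0.0, -0.0, -1.0]]
ft_force: [0.4, -0.5, -0.7]
grip_width: 0.0331
gripper_force: 79.7
```

```bash
python3 w.py g2 green_vial
```

```text
[ 0.5517 -0.274   0.1624] [[0.988, -0.153, 0.0], [-0.153, -0.988, 0.0], [0.0, -0.0, -1.0]] [ 0.617 -0.286  0.306] 327.83289707046146 -0.07697754614542411 27.15
green_vial [([280.0, 243.0], 0.56, array([ 0.492, -0.265]))] [[236.0, 211.0, 331.0, 348.0]]
```

View pics/g2.png

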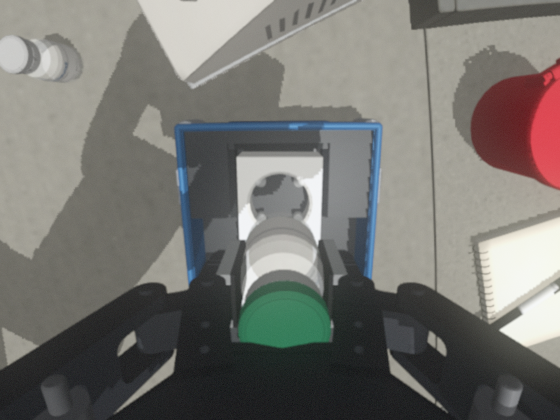

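Green vial is held upright above the larger well; cap's front edge at (284,281), foot's front edge at (283,217), well's front edge at (279,172).

```bash
python3 - <<'E'
from h import *;import pickle
p,o=pickle.load(open("pics/g2.pkl","rb"));R=np.array(o["tool_rot"]);t=np.array(o["position"]);f=t[2]-.0233
for n,u,z in(("cap front",(284,281),f+.078),("capL",(240,325),f+.078),("capR",(330,325),f+.078),("foot front",(283,216),f),("well front",(279,172),.07),("wellL",(249,196),.07),("wellR",(309,196),.07),("rack fl",(237,152),.07),("rack fr",(322,152),.07),("ideal well",proj(p,(.5517,-.2746,.07)),.07)): print(n,np.round(u),np.round((R.T@(onz(p,u,z)-t))[:2],4))
E
```

```text
cap front [284 281] [0.0169 0.0028]
capL [240 325] [ 0.0012 -0.0111]
capR [330 325] [0.0012 0.0175]
foot front [283 216] [0.0126 0.0028]
well front [279 172] [0.024  0.0002]
wellL [249 196] [ 0.006  -0.0222]
wellR [309 196] [0.006  0.0224]
rack fl [237 152] [ 0.0387 -0.03  ]
rack fr [322 152] [0.0386 0.0311]
ideal well [280. 204.] [0.     0.0007]
```

```bash
python3 - <<'E'
from h import *;import pickle
p,o=pickle.load(open("pics/g2.pkl","rb"));R=np.array(o["tool_rot"]);t=np.array(o["position"]);f=t[2]-.0233
g=cv2.cvtColor(p["color"],cv2.COLOR_BGR2GRAY);print([(r,int(g[r,279:287].mean())) for r in range(196,300,2)])
print([(c,int(g[232:236,c].mean())) for c in range(232,336,3)])
for n,X in(("foot",(.018,0,-.0233)),("body43",(.018,0,.0197)),("foot -4",(.014,0,-.0233))):
    X=np.array(X);X[2]*=-1;print(n,proj(p,t+R@X).round(1))
# scene
s=env.get_image("scene");print([(np.round(x["box"]),round(x["p"],2)) for x in env.look_for("green_vial",s)],[(np.round(x["location"],1),round(x["p"],2)) for x in env.tip_of("green_vial",s)])
T=t.copy();print("exp foot",proj(s,T-[0,0,.0233]),"cap top",proj(s,T+[0,0,.0547]))
cv2.imwrite("pics/sc.png",cv2.resize(s["color"][100:260,300:460],None,fx=3.7,fy=3.7,interpolation=cv2.INTER_CUBIC))
E
```

```text
[(196, 132), (198, 132), (200, 133), (202, 132), (204, 131), (206, 132), (208, 132), (210, 132), (212, 134), (214, 136), (216, 136), (218, 141), (220, 142), (222, 141), (224, 142), (226, 140), (228, 129), (230, 141), (232, 141), (234, 160), (236, 179), (238, 179), (240, 184), (242, 189), (244, 189), (246, 188), (248, 188), (250, 187), (252, 199), (254, 217), (256, 218), (258, 218), (260, 218), (262, 218), (264, 218), (266, 218), (268, 213), (270, 133), (272, 118), (274, 118), (276, 119), (278, 118), (280, 111), (282, 87), (284, 85), (286, 84), (288, 83), (290, 86), (292, 105), (294, 105), (296, 106), (298, 103)]
[(232, 111), (235, 111), (238, 143), (241, 243), (244, 243), (247, 238), (250, 143), (253, 136), (256, 134), (259, 130), (262, 133), (265, 137), (268, 140), (271, 144), (274, 149), (277, 152), (280, 154), (283, 156), (286, 155), (289, 149), (292, 146), (295, 143), (298, 139), (301, 136), (304, 134), (307, 138), (310, 139), (313, 223), (316, 243), (319, 234), (322, 128), (325, 130), (328, 130), (331, 129), (334, 129)]
foot [277.7 206.2]
body43 [276.4 235.7]
foot -4 [277.7 213.4]
[] []
exp foot [392.32329596 142.37843112] cap top [397.93578565 113.94026831]
```

```bash
python3 - <<'E'
from h import *;import pickle
p,o=pickle.load(open("pics/g2.pkl","rb"));R=np.array(o["tool_rot"]);t=np.array(o["position"]);f=t[2]-.0233
for n,u,z,r in(("cap top",(284,291),f+.078,.015),("cap bot",(284,281),f+.07,.015),("foot",(283,215),f+.002,.018),("foot",(283,212),f+.002,.018)): print(n,((R.T@(onz(p,u,z)-t))[0]-r).round(4))
h=hsv(p);m=((h[...,0]>55)&(h[...,0]<95)&(h[...,1]>90))
for r in(300,310,320,330):
  c=np.where(m[r])[0];print(r,c.min(),c.max())
E
```

```text
cap top -0.0015
cap bot -0.0025
foot -0.0043
foot -0.0026
300 247 323
310 241 327
320 239 329
330 238 330
```

View pics/sc.png

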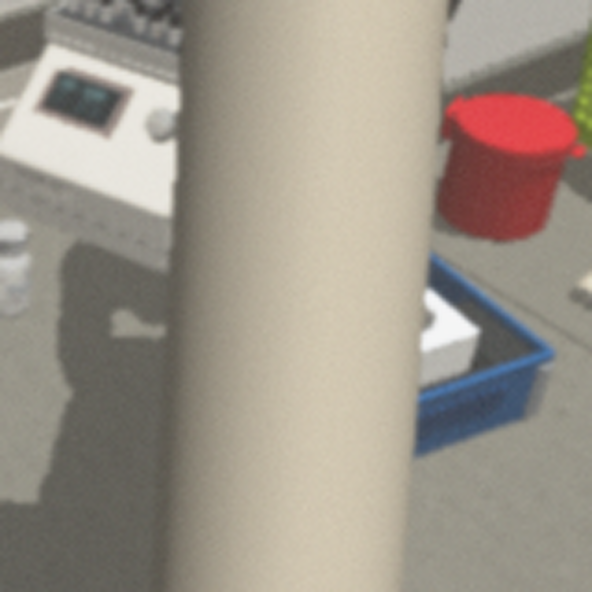

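Arm hides it in the scene view; the wrist numbers show the vial upright, about 3.5 mm behind and 1.5 mm right of the well axis. Correct and lower to just above the mouth, then into the well.

Request:
arm_command(deltas=[{"rx": 0, "ry": 0, "rz": 0, "dx": 0.0035, "dy": -0.0015, "dz": 0.02, "fingers": 0.025}, {"rx": 0, "ry": 0, "rz": 0, "dx": 0, "dy": 0, "dz": 0.02, "fingers": 0.025}, {"rx": 0, "ry": 0, "rz": 0, "dx": 0, "dy": 0, "dz": 0.015, "fingers": 0.025}, {"rx": 0, "ry": 0, "rz": 0, "dx": 0, "dy": 0, "dz": 0.01, "fingers": 0.025}, {"rx": 0, "ry": 0, "rz": 0, "dx": 0, "dy": 0, "dz": 0.005, "fingers": 0.025}, {"rx": 0, "ry": 0, "rz": 0, "dx": 0, "dy": 0, "dz": 0.003, "fingers": 0.025}, {"rx": 0, "ry": 0, "rz": 0, "dx": 0, "dy": 0, "dz": 0.003, "fingers": 0.025}])

```text
time_s: 28.1
position: [0.5557, -0.2736, 0.0863]
tool_rot: [[0.988, -0.152, 0.001], [-0.152, -0.988, -0.001], [0.001, 0.001, -1.0]]
ft_force: [-1.1, -0.4, 1.1]
grip_width: 0.0333
gripper_force: 79.8
```

Request:
arm_command(deltas=[{"rx": 0, "ry": 0, "rz": 0, "dx": 0, "dy": 0, "dz": 0.003, "fingers": 0.025}, {"rx": 0, "ry": 0, "rz": 0, "dx": 0, "dy": 0, "dz": 0, "fingers": 0.025}])

```text
time_s: 28.3
position: [0.5551, -0.2735, 0.0828]
tool_rot: [[0.988, -0.153, -0.0], [-0.153, -0.988, -0.0], [-0.0, 0.0, -1.0]]
ft_force: [-0.5, -1.1, -0.6]
grip_width: 0.0335
gripper_force: 79.8
```

Request:
arm_command(deltas=[{"rx": 0, "ry": 0, "rz": 0, "dx": 0, "dy": 0, "dz": 0.002, "fingers": 0.025}, {"rx": 0, "ry": 0, "rz": 0, "dx": 0, "dy": 0, "dz": 0.002, "fingers": 0.025}, {"rx": 0, "ry": 0, "rz": 0, "dx": 0, "dy": 0, "dz": 0.002, "fingers": 0.025}, {"rx": 0, "ry": 0, "rz": 0, "dx": 0, "dy": 0, "dz": 0.001, "fingers": 0.025}, {"rx": 0, "ry": 0, "rz": 0, "dx": 0, "dy": 0, "dz": 0, "fingers": 0.025}], squeeze=100)

```text
time_s: 28.8
position: [0.5553, -0.2735, 0.0756]
tool_rot: [[0.988, -0.153, -0.0], [-0.153, -0.988, 0.0], [-0.0, -0.0, -1.0]]
ft_force: [-1.7, -0.9, 0.6]
grip_width: 0.033
gripper_force: 99.2
```

Request:
arm_command(deltas=[{"rx": 0, "ry": 0, "rz": 0, "dx": 0, "dy": 0, "dz": 0.001, "fingers": 0.025}, {"rx": 0, "ry": 0, "rz": 0, "dx": 0, "dy": 0, "dz": 0.001, "fingers": 0.025}, {"rx": 0, "ry": 0, "rz": 0, "dx": 0, "dy": 0, "dz": 0.001, "fingers": 0.025}, {"rx": 0, "ry": 0, "rz": 0, "dx": 0, "dy": 0, "dz": 0, "fingers": 0.025}])

```text
time_s: 29.2
position: [0.5555, -0.2735, 0.0735]
tool_rot: [[0.988, -0.153, 0.001], [-0.153, -0.988, -0.001], [0.001, 0.0, -1.0]]
ft_force: [-2.5, -0.5, 6.5]
grip_width: 0.0331
gripper_force: 99.9
```

```bash
python3 w.py g3; python3 - <<'E'
from h import *;import pickle
p,o=pickle.load(open("pics/g3.pkl","rb"));R=np.array(o["tool_rot"]);t=np.array(o["position"])
h=hsv(p);m=((h[...,0]>55)&(h[...,0]<95)&(h[...,1]>90));v=h[...,2]
for r in(300,310,320,330):
  c=np.where(m[r])[0];print(r,c.min(),c.max())
print([(r,int(v[r,280:287].mean()),int(m[r,280:287].sum())) for r in range(204,300,3)])
q,_=pickle.load(open("pics/g2.pkl","rb"));v=hsv(q)[...,2];print([(r,int(v[r,280:287].mean())) for r in range(204,300,3)])
E
```

```text
[ 0.5555 -0.2735  0.0735] [[0.988, -0.153, 0.001], [-0.153, -0.988, -0.001], [0.001, 0.0, -1.0]] [ 0.621 -0.285  0.217] 327.83289707046146 -0.07697754614542411 29.25
300 247 323
310 241 327
320 239 329
330 240 328
[(204, 215, 0), (207, 215, 0), (210, 212, 0), (213, 175, 0), (216, 135, 0), (219, 153, 0), (222, 154, 0), (225, 154, 0), (228, 140, 0), (231, 153, 0), (234, 174, 0), (237, 191, 0), (240, 197, 0), (243, 202, 0), (246, 201, 0), (249, 200, 0), (252, 215, 0), (255, 231, 0), (258, 231, 0), (261, 231, 0), (264, 231, 0), (267, 229, 0), (270, 135, 0), (273, 129, 0), (276, 129, 0), (279, 133, 0), (282, 105, 0), (285, 104, 0), (288, 103, 0), (291, 133, 7), (294, 137, 7), (297, 137, 7)]
[(204, 132), (207, 133), (210, 133), (213, 136), (216, 137), (219, 143), (222, 142), (225, 143), (228, 130), (231, 143), (234, 162), (237, 181), (240, 186), (243, 190), (246, 189), (249, 188), (252, 200), (255, 219), (258, 219), (261, 219), (264, 219), (267, 220), (270, 134), (273, 119), (276, 119), (279, 117), (282, 97), (285, 96), (288, 94), (291, 119), (294, 125), (297, 126)]
```

Request:
arm_command(deltas=[{"rx": 0, "ry": 0, "rz": 0, "dx": -0.0015, "dy": 0, "dz": 0.001, "fingers": 0.025}, {"rx": 0, "ry": 0, "rz": 0, "dx": 0, "dy": 0, "dz": 0, "fingers": 0.025}])

```text
time_s: 29.45
position: [0.5552, -0.2735, 0.0734]
tool_rot: [[0.988, -0.153, 0.004], [-0.152, -0.988, -0.002], [0.005, 0.001, -1.0]]
ft_force: [0.5, 1.3, 11.7]
grip_width: 0.0329
gripper_force: 100.2
```

Request:
arm_command(deltas=[{"rx": 0, "ry": 0, "rz": 0, "dx": 0, "dy": 0, "dz": 0, "fingers": 0.04}, {"rx": 0, "ry": 0, "rz": 0, "dx": 0, "dy": 0, "dz": 0, "fingers": 0.06}, {"rx": 0, "ry": 0, "rz": 0, "dx": 0, "dy": 0, "dz": 0, "fingers": 0.085}, {"rx": 0, "ry": 0, "rz": 0, "dx": 0, "dy": 0, "dz": 0, "fingers": 0.085}, {"rx": 0, "ry": 0, "rz": 0, "dx": 0, "dy": 0, "dz": -0.01, "fingers": 0.085}, {"rx": 0, "ry": 0, "rz": 0, "dx": 0, "dy": 0, "dz": -0.03, "fingers": 0.085}, {"rx": 0, "ry": 0, "rz": 0, "dx": 0, "dy": 0, "dz": -0.045, "fingers": 0.085}, {"rx": 0, "ry": 0, "rz": 0, "dx": 0, "dy": 0, "dz": -0.045, "fingers": 0.085}, {"rx": 0, "ry": 0, "rz": 0, "dx": 0, "dy": 0, "dz": -0.04, "fingers": 0.085}, {"rx": 0, "ry": 0, "rz": 0, "dx": 0, "dy": 0, "dz": 0, "fingers": 0.085}, {"rx": 0, "ry": 0, "rz": 0, "dx": 0, "dy": 0, "dz": 0, "fingers": 0.085}])

```text
time_s: 30.55
position: [0.5539, -0.2732, 0.2428]
tool_rot: [[0.988, -0.153, 0.002], [-0.153, -0.988, -0.001], [0.002, 0.001, -1.0]]
ft_force: [0.0, 0.6, -1.3]
grip_width: 0.0849
gripper_force: 0.0
```

```bash
python3 w.py g4 green_vial; python3 - <<'E'
from h import *;import pickle
from caps import cap
E
python3 - <<'E'
import sys;sys.argv=["x"]
sys.path.insert(0,".");import os;os.chdir(".")
exec(open("caps.py").read().split("for k,zt")[0])
p,o=pickle.load(open("pics/g4.pkl","rb"));e,ax,S=cap(p,"g")
a=np.radians(-9.1);M=np.array([[np.cos(a),np.sin(a)],[-np.sin(a),np.cos(a)]])
for z in(.122,.128,.134):
    X=onz(p,e,z);print(z,X.round(4),"rack frame",(M@(X[:2]-[.5073,-.2675])).round(4))
print(e,ax,S.tolist(),"dia px for 30 at .128:",(np.array(proj(p,X+[.0,.015,-.006]))-proj(p,X+[0,-.015,-.006])).round(1))
h=hsv(p);m=(h[...,2]>150)&(h[...,1]<60);print([fit(p,m,z,(200,30,360,275),.16,.062,200) for z in(.064,.07,.076)])
E
```

```text
[ 0.5535 -0.273   0.2414] [[0.988, -0.153, -0.001], [-0.153, -0.988, 0.001], [-0.001, -0.0, -1.0]] [ 0.619 -0.284  0.386] 327.83289707046146 -0.07697754614542411 30.6
green_vial [([278.0, 178.0], 0.83, array([ 0.545, -0.269]))] [[261.0, 166.0, 302.0, 216.0]]
0.122 [ 0.5521 -0.2753  0.122 ] rack frame [ 0.0454 -0.0006]
0.128 [ 0.5536 -0.2755  0.128 ] rack frame [ 0.047  -0.0005]
0.134 [ 0.5551 -0.2757  0.134 ] rack frame [ 0.0485 -0.0005]
[282.95715332 196.73205566] [33.8 34.4] [266, 180, 35, 34, 926] dia px for 30 at .128: [-36.5   5.5]
[(array([ 0.5906, -0.2651]), np.float64(3.3), 'grow mm', np.float64(15.6), 'rms', np.float64(16.61)), (array([ 0.5908, -0.2655]), np.float64(3.3), 'grow mm', np.float64(14.7), 'rms', np.float64(15.8)), (array([ 0.5911, -0.2658]), np.float64(3.2), 'grow mm', np.float64(13.7), 'rms', np.float64(15.03))]Traceback (most recent call last):
  File "<stdin>", line 2, in <module>
  File "caps.py", line 10, in <module>
    X,r=tri(O);print(k,"tri",X.round(4),r)
        ~~~^^^
  File "h.py", line 17, in tri
    X=np.linalg.solve(A,b);return X,[np.round(proj(p,X)-uv,1).tolist() for p,uv in obs]
    r = gufunc(a, b, signature=signature)
    raise LinAlgError("Singular matrix")
numpy.linalg.LinAlgError: Singular matrix
```

Green vial sits at rack-frame (0.0455, -0.0005) with the cap size consistent with full depth. Now the purple one, with the tool half-turned so its camera side faces away from the steel bowl.

Request:
arm_command(deltas=[{"rx": 0, "ry": 0, "rz": -0.1496, "dx": 0, "dy": 0, "dz": 0, "fingers": 0.085}, {"rx": 0, "ry": 0, "rz": -0.1496, "dx": 0, "dy": 0, "dz": 0, "fingers": 0.085}, {"rx": 0, "ry": 0, "rz": -0.1496, "dx": 0, "dy": 0, "dz": 0, "fingers": 0.085}, {"rx": 0, "ry": 0, "rz": -0.1496, "dx": 0, "dy": 0, "dz": 0, "fingers": 0.085}, {"rx": 0, "ry": 0, "rz": -0.1496, "dx": 0, "dy": 0, "dz": 0, "fingers": 0.085}, {"rx": 0, "ry": 0, "rz": -0.1496, "dx": 0, "dy": 0, "dz": 0, "fingers": 0.085}, {"rx": 0, "ry": 0, "rz": -0.1496, "dx": 0, "dy": 0, "dz": 0, "fingers": 0.085}, {"rx": 0, "ry": 0, "rz": -0.1496, "dx": 0, "dy": 0, "dz": 0, "fingers": 0.085}, {"rx": 0, "ry": 0, "rz": -0.1496, "dx": 0, "dy": 0, "dz": 0, "fingers": 0.085}, {"rx": 0, "ry": 0, "rz": -0.1496, "dx": 0, "dy": 0, "dz": 0, "fingers": 0.085}, {"rx": 0, "ry": 0, "rz": -0.1496, "dx": 0, "dy": 0, "dz": 0, "fingers": 0.085}, {"rx": 0, "ry": 0, "rz": -0.1496, "dx": 0, "dy": 0, "dz": 0, "fingers": 0.085}])

```text
time_s: 31.9
position: [0.5536, -0.2731, 0.2405]
tool_rot: [[-0.077, 0.997, -0.002], [0.997, 0.077, 0.002], [0.002, -0.002, -1.0]]
ft_force: [-0.4, -0.2, -0.6]
grip_width: 0.0848
gripper_force: 0.0
```

Request:
arm_command(deltas=[{"rx": 0, "ry": 0, "rz": -0.1496, "dx": 0, "dy": 0, "dz": 0, "fingers": 0.085}, {"rx": 0, "ry": 0, "rz": -0.1496, "dx": 0, "dy": 0, "dz": 0, "fingers": 0.085}, {"rx": 0, "ry": 0, "rz": -0.1496, "dx": 0, "dy": 0, "dz": 0, "fingers": 0.085}, {"rx": 0, "ry": 0, "rz": -0.1496, "dx": 0, "dy": 0, "dz": 0, "fingers": 0.085}, {"rx": 0, "ry": 0, "rz": -0.1496, "dx": 0, "dy": 0, "dz": 0, "fingers": 0.085}, {"rx": 0, "ry": 0, "rz": -0.1496, "dx": 0, "dy": 0, "dz": 0, "fingers": 0.085}, {"rx": 0, "ry": 0, "rz": -0.1496, "dx": 0, "dy": 0, "dz": 0, "fingers": 0.085}, {"rx": 0, "ry": 0, "rz": -0.1496, "dx": 0, "dy": 0, "dz": 0, "fingers": 0.085}, {"rx": 0, "ry": 0, "rz": -0.1496, "dx": 0, "dy": 0, "dz": 0, "fingers": 0.085}, {"rx": 0, "ry": 0, "rz": 0, "dx": 0, "dy": 0, "dz": 0, "fingers": 0.085}])

```text
time_s: 32.9
position: [0.5537, -0.273, 0.2406]
tool_rot: [[-0.988, 0.151, -0.002], [0.151, 0.988, 0.001], [0.002, 0.001, -1.0]]
ft_force: [0.6, 0.1, 0.3]
grip_width: 0.085
gripper_force: 0.0
```

```bash
python3 w.py g5; cat > caps2.py <<'E'
import sys;A=sys.argv[1:];exec(open("caps.py").read().split("for k,zt")[0])
k=A[0];O=[]
for f in A[1:]:
    p,o=pickle.load(open(f"pics/{f}.pkl","rb"));e,ax,S=cap(p,k);O.append((p,e));print(f,e.round(1),ax,S.tolist(),*[onz(p,e,z).round(4) for z in((.075,.125) if k=="g" else(.059,.109))])
if len(O)>1:print(tri(O)[0].round(4),tri(O)[1])
E
python3 caps2.py g g4 g5
```

```text
[ 0.5537 -0.2731  0.2408] [[-0.988, 0.156, -0.002], [0.156, 0.988, 0.001], [0.002, 0.001, -1.0]] [ 0.489 -0.264  0.384] 327.83289707046146 -0.07697754614542411 32.95
g4 [283.  196.7] [33.8 34.4] [266, 180, 35, 34, 926] [ 0.5402 -0.2736  0.075 ] [ 0.5528 -0.2754  0.125 ]
g5 [279.4 195.4] [34.6 35.2] [262, 178, 36, 35, 967] [ 0.5648 -0.2774  0.075 ] [ 0.5525 -0.2753  0.125 ]
[ 0.5527 -0.2754  0.1243] [[0.0, -0.0], [0.0, -0.0]]
```

Triangulated cap 49 mm above its table height: green vial is home. On to purple.

Request:
arm_command(deltas=[{"rx": 0, "ry": 0, "rz": 0, "dx": -0.0083, "dy": 0.04, "dz": 0, "fingers": 0.085}, {"rx": 0, "ry": 0, "rz": 0, "dx": -0.0083, "dy": 0.04, "dz": 0, "fingers": 0.085}, {"rx": 0, "ry": 0, "rz": 0, "dx": -0.0083, "dy": 0.04, "dz": 0, "fingers": 0.085}, {"rx": 0, "ry": 0, "rz": 0, "dx": -0.0083, "dy": 0.04, "dz": 0, "fingers": 0.085}, {"rx": 0, "ry": 0, "rz": 0, "dx": -0.0083, "dy": 0.04, "dz": 0, "fingers": 0.085}, {"rx": 0, "ry": 0, "rz": 0, "dx": -0.0083, "dy": 0.04, "dz": 0, "fingers": 0.085}, {"rx": 0, "ry": 0, "rz": 0, "dx": -0.0083, "dy": 0.04, "dz": 0, "fingers": 0.085}, {"rx": 0, "ry": 0, "rz": 0, "dx": -0.0083, "dy": 0.04, "dz": 0, "fingers": 0.085}, {"rx": 0, "ry": 0, "rz": 0, "dx": -0.0083, "dy": 0.04, "dz": 0, "fingers": 0.085}, {"rx": 0, "ry": 0, "rz": 0, "dx": -0.0083, "dy": 0.04, "dz": 0, "fingers": 0.085}, {"rx": 0, "ry": 0, "rz": 0, "dx": 0, "dy": 0, "dz": 0, "fingers": 0.085}, {"rx": 0, "ry": 0, "rz": 0, "dx": 0, "dy": 0, "dz": 0, "fingers": 0.085}])

```text
time_s: 34.15
position: [0.6969, 0.1101, 0.2408]
tool_rot: [[-0.988, 0.154, -0.002], [0.154, 0.988, -0.0], [0.001, -0.0, -1.0]]
ft_force: [-1.4, -0.8, 0.3]
grip_width: 0.0849
gripper_force: 0.0
```

```bash
python3 w.py v1; python3 caps2.py p p1 r1 g1 v1
```

```text
[0.6968 0.1091 0.2412] [[-0.988, 0.155, -0.001], [0.155, 0.988, -0.0], [0.001, -0.0, -1.0]] [0.632 0.119 0.384] 327.83289707046146 -0.07697754614542411 34.2
p1 [382.5  64.7] [22.  23.5] [372, 54, 22, 23, 414] [0.6969 0.1089 0.059 ] [0.6813 0.1046 0.109 ]
r1 [536.9 134.3] [19.5 22.2] [527, 124, 21, 22, 344] [0.6973 0.1091 0.059 ] [0.6571 0.1052 0.109 ]
g1 [176.4 170.3] [20.9 21.9] [166, 160, 22, 22, 366] [0.6972 0.1089 0.059 ] [0.7034 0.0914 0.109 ]
v1 [280.8 180.3] [20.5 20.8] [271, 170, 21, 21, 342] [0.6968 0.1086 0.059 ] [0.6868 0.1102 0.109 ]
[0.697  0.1088 0.0592] [[0.1, 0.0], [-0.2, 0.2], [0.0, 0.2], [0.3, 0.2]]
```

Request:
arm_command(deltas=[{"rx": 0, "ry": 0, "rz": 0, "dx": 0, "dy": -0.001, "dz": 0.034, "fingers": 0.085}, {"rx": 0, "ry": 0, "rz": 0, "dx": 0, "dy": 0, "dz": 0.034, "fingers": 0.085}, {"rx": 0, "ry": 0, "rz": 0, "dx": 0, "dy": 0, "dz": 0.034, "fingers": 0.085}, {"rx": 0, "ry": 0, "rz": 0, "dx": 0, "dy": 0, "dz": 0.034, "fingers": 0.085}, {"rx": 0, "ry": 0, "rz": 0, "dx": 0, "dy": 0, "dz": 0.034, "fingers": 0.085}, {"rx": 0, "ry": 0, "rz": 0, "dx": 0, "dy": 0, "dz": 0.034, "fingers": 0.085}, {"rx": 0, "ry": 0, "rz": 0, "dx": 0, "dy": 0, "dz": 0.012, "fingers": 0.085}, {"rx": 0, "ry": 0, "rz": 0, "dx": 0, "dy": 0, "dz": 0.0067, "fingers": 0.07}, {"rx": 0, "ry": 0, "rz": 0, "dx": 0, "dy": 0, "dz": 0, "fingers": 0.055}, {"rx": 0, "ry": 0, "rz": 0, "dx": 0, "dy": 0, "dz": 0, "fingers": 0.045}, {"rx": 0, "ry": 0, "rz": 0, "dx": 0, "dy": 0, "dz": 0, "fingers": 0.035}, {"rx": 0, "ry": 0, "rz": 0, "dx": 0, "dy": 0, "dz": 0, "fingers": 0.031}], squeeze=60)

```text
time_s: 35.4
position: [0.6972, 0.1085, 0.0203]
tool_rot: [[-0.988, 0.153, 0.002], [0.153, 0.988, -0.0], [-0.002, 0.0, -1.0]]
ft_force: [0.3, -0.5, -1.5]
grip_width: 0.0311
gripper_force: 0.0
```

Request:
arm_command(deltas=[{"rx": 0, "ry": 0, "rz": 0, "dx": 0, "dy": 0, "dz": 0, "fingers": 0.028}, {"rx": 0, "ry": 0, "rz": 0, "dx": 0, "dy": 0, "dz": 0, "fingers": 0.018}, {"rx": 0, "ry": 0, "rz": 0, "dx": 0, "dy": 0, "dz": 0, "fingers": 0.018}, {"rx": 0, "ry": 0, "rz": 0, "dx": 0, "dy": 0, "dz": 0, "fingers": 0.018}])

```text
time_s: 35.8
position: [0.6973, 0.1086, 0.02]
tool_rot: [[-0.988, 0.153, 0.002], [0.153, 0.988, 0.0], [-0.002, 0.001, -1.0]]
ft_force: [0.5, 0.9, 6.6]
grip_width: 0.0253
gripper_force: 59.6
```

Request:
arm_command(deltas=[{"rx": 0, "ry": 0, "rz": 0, "dx": 0, "dy": 0, "dz": -0.015, "fingers": 0.018}, {"rx": 0, "ry": 0, "rz": 0, "dx": 0, "dy": 0, "dz": -0.035, "fingers": 0.018}, {"rx": 0, "ry": 0, "rz": 0, "dx": 0, "dy": 0, "dz": -0.05, "fingers": 0.018}, {"rx": 0, "ry": 0, "rz": 0, "dx": 0, "dy": 0, "dz": -0.05, "fingers": 0.018}], squeeze=70)

```text
time_s: 36.2
position: [0.6962, 0.1083, 0.1712]
tool_rot: [[-0.988, 0.153, -0.001], [0.153, 0.988, -0.0], [0.001, -0.0, -1.0]]
ft_force: [1.0, 0.7, 0.6]
grip_width: 0.0252
gripper_force: 68.8
```

Request:
arm_command(deltas=[{"rx": 0, "ry": 0, "rz": 0, "dx": 0.0159, "dy": -0.0364, "dz": 0, "fingers": 0.018}, {"rx": 0, "ry": 0, "rz": 0, "dx": 0.0159, "dy": -0.0364, "dz": 0, "fingers": 0.018}, {"rx": 0, "ry": 0, "rz": 0, "dx": 0.0159, "dy": -0.0364, "dz": 0, "fingers": 0.018}, {"rx": 0, "ry": 0, "rz": 0, "dx": 0.0159, "dy": -0.0364, "dz": 0, "fingers": 0.018}, {"rx": 0, "ry": 0, "rz": 0, "dx": 0.0159, "dy": -0.0364, "dz": 0, "fingers": 0.018}, {"rx": 0, "ry": 0, "rz": 0, "dx": 0.0159, "dy": -0.0364, "dz": 0, "fingers": 0.018}, {"rx": 0, "ry": 0, "rz": 0, "dx": 0.0159, "dy": -0.0364, "dz": 0, "fingers": 0.018}, {"rx": 0, "ry": 0, "rz": 0, "dx": 0.0159, "dy": -0.0364, "dz": 0, "fingers": 0.018}, {"rx": 0, "ry": 0, "rz": 0, "dx": 0.0159, "dy": -0.0364, "dz": 0, "fingers": 0.018}, {"rx": 0, "ry": 0, "rz": 0, "dx": 0.0159, "dy": -0.0364, "dz": 0, "fingers": 0.018}, {"rx": 0, "ry": 0, "rz": 0, "dx": 0.0159, "dy": -0.0364, "dz": 0, "fingers": 0.018}, {"rx": 0, "ry": 0, "rz": 0, "dx": 0, "dy": 0, "dz": 0, "fingers": 0.018}])

```text
time_s: 37.4
position: [0.4608, -0.264, 0.1698]
tool_rot: [[-0.988, 0.157, -0.0], [0.157, 0.988, -0.001], [0.0, -0.001, -1.0]]
ft_force: [0.7, 0.6, -0.4]
grip_width: 0.0249
gripper_force: 68.9
```

Request:
arm_command(deltas=[{"rx": 0, "ry": 0, "rz": 0, "dx": 0, "dy": 0, "dz": 0, "fingers": 0.018}, {"rx": 0, "ry": 0, "rz": 0, "dx": 0, "dy": 0, "dz": 0, "fingers": 0.018}])

```text
time_s: 37.6
position: [0.4632, -0.2598, 0.1694]
tool_rot: [[-0.988, 0.152, 0.0], [0.152, 0.988, 0.0], [-0.0, 0.0, -1.0]]
ft_force: [-0.1, 0.1, -0.1]
grip_width: 0.0249
gripper_force: 68.9
```

```bash
python3 w.py v2; python3 - <<'E'
from h import *;import pickle
p,o=pickle.load(open("pics/v2.pkl","rb"));R=np.array(o["tool_rot"]);t=np.array(o["position"]);f=t[2]-.02
h=hsv(p);m=(h[...,0]>118)&(h[...,0]<155)&(h[...,1]>70)
ys,xs=np.where(m);print("purple rows",ys.min(),ys.max(),xs.min(),xs.max())
for r in(300,310,320): 
    c=np.where(m[r])[0]; print(r,c.min() if len(c) else 0,c.max() if len(c) else 0)
print([(r,int(h[r,278:288,2].mean()),int(m[r,278:288].sum())) for r in range(150,330,4)])
w=(.4633,-.2605,.07);print("ideal well px",proj(p,w).round(1),(R.T@(np.array(w)-t)).round(4))
print("wellrow",[(c,int(h[int(proj(p,w)[1])-15,c,2])) for c in range(230,340,4)])
for n,X in(("foot",(.014,0,.02)),("cap",(.012,0,-.041))):print(n,proj(p,t+R@np.array(X)).round(1))
E
```

```text
[ 0.4633 -0.2596  0.1694] [[-0.989, 0.151, 0.0], [0.151, 0.989, 0.0], [-0.0, 0.0, -1.0]] [ 0.398 -0.251  0.313] 327.83289707046146 -0.07697754614542411 37.65
purple rows 269 419 130 443
300 251 316
310 254 315
320 259 307
[(150, 88, 0), (154, 140, 0), (158, 218, 0), (162, 222, 0), (166, 222, 0), (170, 222, 0), (174, 222, 0), (178, 165, 0), (182, 107, 0), (186, 106, 0), (190, 105, 0), (194, 105, 0), (198, 103, 0), (202, 102, 0), (206, 100, 0), (210, 98, 0), (214, 97, 0), (218, 126, 0), (222, 131, 0), (226, 133, 0), (230, 117, 0), (234, 143, 0), (238, 164, 0), (242, 179, 0), (246, 177, 0), (250, 195, 0), (254, 196, 0), (258, 197, 0), (262, 101, 0), (266, 97, 0), (270, 80, 10), (274, 87, 10), (278, 113, 10), (282, 116, 10), (286, 115, 10), (290, 115, 10), (294, 115, 10), (298, 114, 10), (302, 115, 10), (306, 114, 10), (310, 114, 10), (314, 114, 10), (318, 114, 10), (322, 115, 10), (326, 115, 10)]
ideal well px [281.8 201.5] [-0.0001 -0.0009  0.0994]
wellrow [(230, 97), (234, 81), (238, 77), (242, 217), (246, 221), (250, 222), (254, 222), (258, 222), (262, 202), (266, 175), (270, 145), (274, 104), (278, 104), (282, 104), (286, 107), (290, 105), (294, 166), (298, 189), (302, 205), (306, 223), (310, 223), (314, 222), (318, 222), (322, 210), (326, 82), (330, 91), (334, 94), (338, 91)]
foot [283.8 215.3]
cap [285.2 274.1]
```

View pics/v2.png

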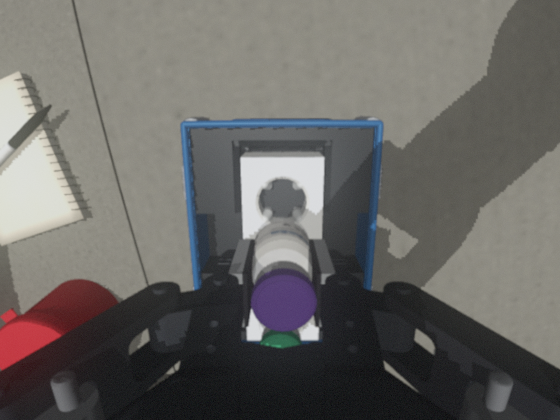

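Purple vial upright over the smaller well: cap (251–316, 277+), foot's front edge near row 217, well centred at (282,201), about 1 mm ahead. Lowering in.

Request:
arm_command(deltas=[{"rx": 0, "ry": 0, "rz": 0, "dx": 0.001, "dy": 0, "dz": 0.02, "fingers": 0.018}, {"rx": 0, "ry": 0, "rz": 0, "dx": 0, "dy": 0, "dz": 0.025, "fingers": 0.018}, {"rx": 0, "ry": 0, "rz": 0, "dx": 0, "dy": 0, "dz": 0.018, "fingers": 0.018}, {"rx": 0, "ry": 0, "rz": 0, "dx": 0, "dy": 0, "dz": 0.01, "fingers": 0.018}, {"rx": 0, "ry": 0, "rz": 0, "dx": 0, "dy": 0, "dz": 0.005, "fingers": 0.018}, {"rx": 0, "ry": 0, "rz": 0, "dx": 0, "dy": 0, "dz": 0.004, "fingers": 0.018}, {"rx": 0, "ry": 0, "rz": 0, "dx": 0, "dy": 0, "dz": 0.003, "fingers": 0.018}, {"rx": 0, "ry": 0, "rz": 0, "dx": 0, "dy": 0, "dz": 0.003, "fingers": 0.018}, {"rx": 0, "ry": 0, "rz": 0, "dx": 0, "dy": 0, "dz": 0, "fingers": 0.018}])

```text
time_s: 38.55
position: [0.4621, -0.2605, 0.0813]
tool_rot: [[-0.988, 0.153, 0.001], [0.153, 0.988, -0.0], [-0.001, -0.0, -1.0]]
ft_force: [1.2, 0.7, 0.3]
grip_width: 0.0251
gripper_force: 69.0
```

Request:
arm_command(deltas=[{"rx": 0, "ry": 0, "rz": 0, "dx": 0, "dy": 0, "dz": 0.002, "fingers": 0.018}, {"rx": 0, "ry": 0, "rz": 0, "dx": 0, "dy": 0, "dz": 0.002, "fingers": 0.018}, {"rx": 0, "ry": 0, "rz": 0, "dx": 0, "dy": 0, "dz": 0.002, "fingers": 0.018}, {"rx": 0, "ry": 0, "rz": 0, "dx": 0, "dy": 0, "dz": 0.002, "fingers": 0.018}, {"rx": 0, "ry": 0, "rz": 0, "dx": 0, "dy": 0, "dz": 0, "fingers": 0.018}])

```text
time_s: 39.05
position: [0.4617, -0.2604, 0.0728]
tool_rot: [[-0.988, 0.153, -0.001], [0.153, 0.988, 0.0], [0.001, 0.0, -1.0]]
ft_force: [1.8, 0.6, 0.2]
grip_width: 0.0251
gripper_force: 69.0
```

Request:
arm_command(deltas=[{"rx": 0, "ry": 0, "rz": 0, "dx": -0.001, "dy": 0, "dz": 0.001, "fingers": 0.018}, {"rx": 0, "ry": 0, "rz": 0, "dx": 0, "dy": 0, "dz": 0.001, "fingers": 0.018}, {"rx": 0, "ry": 0, "rz": 0, "dx": 0, "dy": 0, "dz": 0.001, "fingers": 0.018}, {"rx": 0, "ry": 0, "rz": 0, "dx": 0, "dy": 0, "dz": 0, "fingers": 0.018}], squeeze=90)

```text
time_s: 39.45
position: [0.4628, -0.2606, 0.0702]
tool_rot: [[-0.988, 0.153, -0.0], [0.153, 0.988, -0.0], [0.0, -0.0, -1.0]]
ft_force: [-0.4, 1.1, 2.8]
grip_width: 0.0244
gripper_force: 91.6
```

Request:
arm_command(deltas=[{"rx": 0, "ry": 0, "rz": 0, "dx": 0, "dy": 0, "dz": 0.001, "fingers": 0.018}, {"rx": 0, "ry": 0, "rz": 0, "dx": 0, "dy": 0, "dz": 0.001, "fingers": 0.018}, {"rx": 0, "ry": 0, "rz": 0, "dx": 0, "dy": 0, "dz": 0, "fingers": 0.018}])

```text
time_s: 39.75
position: [0.4629, -0.2606, 0.0701]
tool_rot: [[-0.988, 0.152, 0.001], [0.152, 0.988, -0.001], [-0.001, -0.001, -1.0]]
ft_force: [-6.3, 3.6, 22.7]
grip_width: 0.0246
gripper_force: 95.9
```

```bash
python3 - <<'E'
from h import *
p=env.get_image("wrist");h=hsv(p);m=(h[...,0]>118)&(h[...,0]<155)&(h[...,1]>70)
print([(r,int(h[r,278:288,2].mean()),int(m[r,278:288].sum())) for r in range(206,300,4)])
E
```

```text
[(206, 255, 0), (210, 255, 0), (214, 255, 0), (218, 199, 0), (222, 196, 0), (226, 198, 0), (230, 184, 0), (234, 205, 0), (238, 223, 0), (242, 236, 0), (246, 234, 0), (250, 250, 0), (254, 250, 0), (258, 251, 0), (262, 157, 0), (266, 150, 0), (270, 130, 0), (274, 133, 0), (278, 163, 10), (282, 165, 10), (286, 164, 10), (290, 164, 10), (294, 163, 10), (298, 162, 10)]
```

Firm stop at foot height 0.050 with 22.7 N and no slip in the grip. Release and rise.

Request:
arm_command(deltas=[{"rx": 0, "ry": 0, "rz": 0, "dx": 0, "dy": 0, "dz": -0.001, "fingers": 0.018}, {"rx": 0, "ry": 0, "rz": 0, "dx": 0, "dy": 0, "dz": 0, "fingers": 0.03}, {"rx": 0, "ry": 0, "rz": 0, "dx": 0, "dy": 0, "dz": 0, "fingers": 0.055}, {"rx": 0, "ry": 0, "rz": 0, "dx": 0, "dy": 0, "dz": 0, "fingers": 0.085}, {"rx": 0, "ry": 0, "rz": 0, "dx": 0, "dy": 0, "dz": 0, "fingers": 0.085}, {"rx": 0, "ry": 0, "rz": 0, "dx": 0, "dy": 0, "dz": -0.01, "fingers": 0.085}, {"rx": 0, "ry": 0, "rz": 0, "dx": 0, "dy": 0, "dz": -0.03, "fingers": 0.085}, {"rx": 0, "ry": 0, "rz": 0, "dx": 0, "dy": 0, "dz": -0.045, "fingers": 0.085}, {"rx": 0, "ry": 0, "rz": 0, "dx": 0, "dy": 0, "dz": -0.045, "fingers": 0.085}, {"rx": 0, "ry": 0, "rz": 0, "dx": 0, "dy": 0, "dz": -0.045, "fingers": 0.085}, {"rx": 0, "ry": 0, "rz": 0, "dx": 0, "dy": 0, "dz": 0, "fingers": 0.085}, {"rx": 0, "ry": 0, "rz": 0, "dx": 0, "dy": 0, "dz": 0, "fingers": 0.085}])

```text
time_s: 41.0
position: [0.4628, -0.2605, 0.245]
tool_rot: [[-0.988, 0.153, 0.001], [0.153, 0.988, -0.001], [-0.002, -0.001, -1.0]]
ft_force: [-0.4, -0.5, -0.8]
grip_width: 0.0849
gripper_force: 0.0
```

```bash
python3 w.py v3; python3 caps2.py p v3; python3 caps2.py g g4 g5 v3
```

```text
[ 0.4625 -0.2603  0.2437] [[-0.988, 0.153, -0.001], [0.153, 0.988, 0.001], [0.001, 0.0, -1.0]] [ 0.397 -0.251  0.388] 327.83289707046146 -0.07697754614542411 41.05
v3 [282.5 189.1] [23.8 24.4] [271, 178, 24, 24, 463] [ 0.4736 -0.2621  0.059 ] [ 0.462  -0.2605  0.109 ]
g4 [283.  196.7] [33.8 34.4] [266, 180, 35, 34, 926] [ 0.5402 -0.2736  0.075 ] [ 0.5528 -0.2754  0.125 ]
g5 [279.4 195.4] [34.6 35.2] [262, 178, 36, 35, 967] [ 0.5648 -0.2774  0.075 ] [ 0.5525 -0.2753  0.125 ]
v3 [280.9 291.2] [28.6 32.8] [266, 277, 31, 29, 727] [ 0.5811 -0.2804  0.075 ] [ 0.5518 -0.2758  0.125 ]
[ 0.5526 -0.2755  0.124 ] [[0.2, -0.1], [-0.2, -0.2], [0.4, 0.1]]
```

Both vials are in place (purple at rack-frame (-0.046, 0.000)). Now the hood.

Request:
arm_command(deltas=[{"rx": 0, "ry": 0, "rz": 0, "dx": 0.0049, "dy": 0.046, "dz": -0.006, "fingers": 0.085}, {"rx": 0, "ry": 0, "rz": 0, "dx": 0.0049, "dy": 0.046, "dz": -0.006, "fingers": 0.085}, {"rx": 0, "ry": 0, "rz": 0, "dx": 0.0049, "dy": 0.046, "dz": -0.006, "fingers": 0.085}, {"rx": 0, "ry": 0, "rz": 0, "dx": 0.0049, "dy": 0.046, "dz": -0.006, "fingers": 0.085}, {"rx": 0, "ry": 0, "rz": 0, "dx": 0.0049, "dy": 0.046, "dz": -0.006, "fingers": 0.085}, {"rx": 0, "ry": 0, "rz": 0, "dx": 0.0049, "dy": 0.046, "dz": -0.006, "fingers": 0.085}, {"rx": 0, "ry": 0, "rz": 0, "dx": 0.0049, "dy": 0.046, "dz": -0.006, "fingers": 0.085}, {"rx": 0, "ry": 0, "rz": 0, "dx": 0.0049, "dy": 0.046, "dz": -0.006, "fingers": 0.085}, {"rx": 0, "ry": 0, "rz": 0, "dx": 0.0049, "dy": 0.046, "dz": -0.006, "fingers": 0.085}, {"rx": 0, "ry": 0, "rz": 0, "dx": 0.0049, "dy": 0.046, "dz": -0.006, "fingers": 0.085}, {"rx": 0, "ry": 0, "rz": 0, "dx": 0.0049, "dy": 0.046, "dz": -0.006, "fingers": 0.085}, {"rx": 0, "ry": 0, "rz": 0, "dx": 0, "dy": 0, "dz": 0, "fingers": 0.085}])

```text
time_s: 42.25
position: [0.486, 0.252, 0.3087]
tool_rot: [[-0.989, 0.147, -0.003], [0.147, 0.989, 0.0], [0.003, 0.0, -1.0]]
ft_force: [0.7, -0.7, -0.9]
grip_width: 0.0851
gripper_force: 0.0
```

Request:
arm_command(deltas=[{"rx": 0, "ry": 0, "rz": 0, "dx": 0, "dy": 0, "dz": 0, "fingers": 0.085}])

```text
time_s: 42.35
position: [0.4863, 0.2483, 0.3085]
tool_rot: [[-0.989, 0.151, -0.003], [0.151, 0.989, -0.001], [0.003, -0.002, -1.0]]
ft_force: [-0.8, -0.2, 0.1]
grip_width: 0.085
gripper_force: 0.0
```

```bash
python3 w.py h1 hood; cat > hd.py <<'E'
from h import *;import pickle,sys
def handle(f,vt=(190,205,220)):
  p,o=pickle.load(open(f"pics/{f}.pkl","rb"));h=hsv(p)
  for v in vt:
    m=((h[...,2]>v)&(h[...,1]<30)).astype(np.uint8);m[255:,:]*=(np.arange(560)>190)&(np.arange(560)<375)
    n,L,S,C=cv2.connectedComponentsWithStats(m)
    for i in sorted(range(1,n),key=lambda i:-S[i,4])[:4]:
        c=np.argwhere(L==i)[:,::-1].astype(np.float32);R=cv2.minAreaRect(c)
        print(f,v,S[i].tolist(),"rect",np.round(R[0],1),np.round(R[1],1),round(R[2],1),onz(p,R[0],.131).round(4))
for f in sys.argv[1:]:handle(f)
E
python3 hd.py h1
```

```text
[0.4865 0.2474 0.3087] [[-0.988, 0.152, -0.003], [0.152, 0.988, -0.001], [0.003, -0.001, -1.0]] [0.421 0.257 0.452] 327.83289707046146 -0.07697754614542411 42.4
hood [([289.0, 163.0], 0.73, array([0.489, 0.257]))] [[211.0, 76.0, 358.0, 264.0]]
h1 190 [209, 78, 148, 185, 3861] rect [287.  171.6] [168.3 131.2] 80.5 [0.4773 0.2542 0.131 ]
h1 190 [460, 116, 53, 91, 1601] rect [487.1 161.9] [20.8 96. ] 22.7 [0.4971 0.4568 0.131 ]
h1 190 [275, 133, 26, 100, 876] rect [288.1 182.6] [100.4  14.4] 82.1 [0.4884 0.2535 0.131 ]
h1 190 [500, 221, 29, 25, 366] rect [511.  230.2] [21.6 27.7] 46.7 [0.5762 0.4854 0.131 ]
h1 205 [209, 79, 147, 184, 1747] rect [286.8 171.6] [167.1 130.9] 80.6 [0.4773 0.2539 0.131 ]
h1 205 [460, 116, 52, 90, 1505] rect [486.9 161.5] [19.5 95.5] 22.8 [0.4967 0.4565 0.131 ]
h1 205 [528, 239, 17, 16, 220] rect [536.  246.5] [15. 16.] 90.0 [0.6009 0.5167 0.131 ]
h1 205 [503, 225, 19, 16, 140] rect [509.9 231.7] [ 9.4 21. ] 53.1 [0.5777 0.4842 0.131 ]
h1 220 [490, 117, 22, 25, 344] rect [501.3 128.9] [17.2 21.7] 17.5 [0.4658 0.4719 0.131 ]
h1 220 [210, 101, 35, 161, 286] rect [227. 181.] [163.6   2.3] 78.6 [0.4776 0.1934 0.131 ]
h1 220 [335, 80, 17, 135, 215] rect [343.9 146.9] [135.    2.2] 83.3 [0.4614 0.3126 0.131 ]
h1 220 [528, 240, 17, 15, 190] rect [536. 247.] [14. 16.] 90.0 [0.6015 0.5167 0.131 ]
```

```bash
python3 - <<'E'
from h import *;import pickle
p,o=pickle.load(open("pics/h1.pkl","rb"));h=hsv(p)
for v in(190,205):
  m=(h[...,2]>v)&(h[...,1]<30)
  for z in(.083,.089,.095):print(v,z,fit(p,m,z,(203,70,364,270),.19,.138,600))
m=(h[...,2]>175)&(h[...,1]<35)
n,L,S,C=cv2.connectedComponentsWithStats(m.astype(np.uint8))
for v in(175,180,190,198):
  m=(h[...,2]>v)&(h[...,1]<35)
  for z in(.125,.131,.137):print("handle",v,z,fit(p,m,z,(272,128,305,236),.11,.018,100))
E
```

```text
190 0.083 (array([0.4911, 0.2523]), np.float64(0.4), 'grow mm', np.float64(2.3), 'rms', np.float64(0.25))
190 0.089 (array([0.49  , 0.2524]), np.float64(0.4), 'grow mm', np.float64(1.0), 'rms', np.float64(0.14))
190 0.095 (array([0.4889, 0.2525]), np.float64(0.4), 'grow mm', np.float64(-0.4), 'rms', np.float64(0.25))
205 0.083 (array([0.4911, 0.2523]), np.float64(0.4), 'grow mm', np.float64(1.7), 'rms', np.float64(0.23))
205 0.089 (array([0.49  , 0.2524]), np.float64(0.4), 'grow mm', np.float64(0.3), 'rms', np.float64(0.15))
205 0.095 (array([0.4889, 0.2525]), np.float64(0.4), 'grow mm', np.float64(-1.0), 'rms', np.float64(0.29))
handle 175 0.125 (array([0.4974, 0.2523]), np.float64(-8.4), 'grow mm', np.float64(7.1), 'rms', np.float64(3.02))
handle 175 0.131 (array([0.4826, 0.2543]), np.float64(-8.4), 'grow mm', np.float64(6.8), 'rms', np.float64(3.16))
handle 175 0.137 (array([0.4805, 0.2545]), np.float64(-8.4), 'grow mm', np.float64(6.5), 'rms', np.float64(3.15))
handle 180 0.125 (array([0.4974, 0.2523]), np.float64(-8.4), 'grow mm', np.float64(7.1), 'rms', np.float64(3.02))
handle 180 0.131 (array([0.4826, 0.2544]), np.float64(-8.4), 'grow mm', np.float64(6.8), 'rms', np.float64(3.16))
handle 180 0.137 (array([0.4805, 0.2546]), np.float64(-8.4), 'grow mm', np.float64(6.5), 'rms', np.float64(3.15))
handle 190 0.125 (array([0.4916, 0.2524]), np.float64(1.2), 'grow mm', np.float64(-3.0), 'rms', np.float64(0.93))
handle 190 0.131 (array([0.4904, 0.2525]), np.float64(1.2), 'grow mm', np.float64(-3.2), 'rms', np.float64(0.96))
handle 190 0.137 (array([0.49  , 0.2526]), np.float64(1.2), 'grow mm', np.float64(-3.3), 'rms', np.float64(1.03))Traceback (most recent call last):
  File "<stdin>", line 10, in <module>
  File "h.py", line 39, in fit
    h=cv2.convexHull(c)[:,0,:].astype(float)
      ~~~~~~~~~~~~~~~~~^^^^^^^
TypeError: 'NoneType' object is not subscriptable
```

Hood at (0.490, 0.2524), yaw 0.4°, outline fitting at z 0.089; handle agrees. Grasp it.

Request:
arm_command(deltas=[{"rx": 0, "ry": 0, "rz": 0, "dx": -0.0027, "dy": 0.0055, "dz": 0.01, "fingers": 0.085}, {"rx": 0, "ry": 0, "rz": -0.08, "dx": 0, "dy": 0, "dz": 0.018, "fingers": 0.085}, {"rx": 0, "ry": 0, "rz": -0.08, "dx": 0, "dy": 0, "dz": 0.018, "fingers": 0.085}, {"rx": 0, "ry": 0, "rz": 0, "dx": 0, "dy": 0, "dz": 0.036, "fingers": 0.085}, {"rx": 0, "ry": 0, "rz": 0, "dx": 0, "dy": 0, "dz": 0.036, "fingers": 0.085}, {"rx": 0, "ry": 0, "rz": 0, "dx": 0, "dy": 0, "dz": 0.036, "fingers": 0.085}, {"rx": 0, "ry": 0, "rz": 0, "dx": 0, "dy": 0, "dz": 0.036, "fingers": 0.085}, {"rx": 0, "ry": 0, "rz": 0, "dx": 0, "dy": 0, "dz": 0.0187, "fingers": 0.085}, {"rx": 0, "ry": 0, "rz": 0, "dx": 0, "dy": 0, "dz": 0, "fingers": 0.06}, {"rx": 0, "ry": 0, "rz": 0, "dx": 0, "dy": 0, "dz": 0, "fingers": 0.04}, {"rx": 0, "ry": 0, "rz": 0, "dx": 0, "dy": 0, "dz": 0, "fingers": 0.03}, {"rx": 0, "ry": 0, "rz": 0, "dx": 0, "dy": 0, "dz": 0, "fingers": 0.022}], squeeze=80)

```text
time_s: 43.7
position: [0.4908, 0.2528, 0.1026]
tool_rot: [[-1.0, -0.007, 0.002], [-0.007, 1.0, 0.001], [-0.002, 0.001, -1.0]]
ft_force: [0.6, -0.0, -0.3]
grip_width: 0.028
gripper_force: 0.0
```

Request:
arm_command(deltas=[{"rx": 0, "ry": 0, "rz": 0, "dx": 0, "dy": 0, "dz": 0, "fingers": 0.018}, {"rx": 0, "ry": 0, "rz": 0, "dx": 0, "dy": 0, "dz": 0, "fingers": 0.005}, {"rx": 0, "ry": 0, "rz": 0, "dx": 0, "dy": 0, "dz": 0, "fingers": 0.005}, {"rx": 0, "ry": 0, "rz": 0, "dx": 0, "dy": 0, "dz": 0, "fingers": 0.005}, {"rx": 0, "ry": 0, "rz": 0, "dx": 0, "dy": 0, "dz": 0, "fingers": 0.005}])

```text
time_s: 44.2
position: [0.4907, 0.2534, 0.1024]
tool_rot: [[-1.0, -0.007, 0.002], [-0.007, 1.0, 0.001], [-0.002, 0.001, -1.0]]
ft_force: [-1.3, 5.1, 6.1]
grip_width: 0.0166
gripper_force: 78.6
```

Request:
arm_command(deltas=[{"rx": 0, "ry": 0, "rz": 0, "dx": 0, "dy": 0, "dz": -0.01, "fingers": 0.005}, {"rx": 0, "ry": 0, "rz": 0, "dx": 0, "dy": 0, "dz": -0.03, "fingers": 0.005}, {"rx": 0, "ry": 0, "rz": 0, "dx": 0, "dy": 0, "dz": -0.04, "fingers": 0.005}, {"rx": 0, "ry": 0, "rz": 0, "dx": 0, "dy": 0, "dz": -0.04, "fingers": 0.005}, {"rx": 0, "ry": 0, "rz": 0, "dx": 0, "dy": 0, "dz": -0.04, "fingers": 0.005}, {"rx": 0, "ry": 0, "rz": 0, "dx": 0, "dy": 0, "dz": -0.03, "fingers": 0.005}, {"rx": 0, "ry": 0, "rz": 0, "dx": 0, "dy": 0, "dz": -0.01, "fingers": 0.005}, {"rx": 0, "ry": 0, "rz": 0.0525, "dx": 0, "dy": 0, "dz": 0, "fingers": 0.005}, {"rx": 0, "ry": 0, "rz": 0.0525, "dx": 0, "dy": 0, "dz": 0, "fingers": 0.005}, {"rx": 0, "ry": 0, "rz": 0.0525, "dx": 0, "dy": 0, "dz": 0, "fingers": 0.005}, {"rx": 0, "ry": 0, "rz": 0, "dx": -0.0025, "dy": -0.012, "dz": 0, "fingers": 0.005}], squeeze=100)

```text
time_s: 45.3
position: [0.4904, 0.2406, 0.2999]
tool_rot: [[-0.989, 0.149, -0.003], [0.149, 0.989, -0.001], [0.003, -0.001, -1.0]]
ft_force: [-0.8, -0.5, -2.2]
grip_width: 0.0163
gripper_force: 97.9
```

Request:
arm_command(deltas=[{"rx": 0, "ry": 0, "rz": 0, "dx": -0.0046, "dy": -0.025, "dz": 0, "fingers": 0.005}, {"rx": 0, "ry": 0, "rz": 0, "dx": -0.007, "dy": -0.04, "dz": 0, "fingers": 0.005}, {"rx": 0, "ry": 0, "rz": 0, "dx": -0.008, "dy": -0.045, "dz": 0, "fingers": 0.005}, {"rx": 0, "ry": 0, "rz": 0, "dx": -0.008, "dy": -0.045, "dz": 0, "fingers": 0.005}, {"rx": 0, "ry": 0, "rz": 0, "dx": -0.008, "dy": -0.045, "dz": 0, "fingers": 0.005}, {"rx": 0, "ry": 0, "rz": 0, "dx": -0.008, "dy": -0.045, "dz": 0, "fingers": 0.005}, {"rx": 0, "ry": 0, "rz": 0, "dx": -0.008, "dy": -0.045, "dz": 0, "fingers": 0.005}, {"rx": 0, "ry": 0, "rz": 0, "dx": -0.008, "dy": -0.045, "dz": 0, "fingers": 0.005}, {"rx": 0, "ry": 0, "rz": 0, "dx": -0.008, "dy": -0.045, "dz": 0, "fingers": 0.005}, {"rx": 0, "ry": 0, "rz": 0, "dx": -0.008, "dy": -0.045, "dz": 0, "fingers": 0.005}, {"rx": 0, "ry": 0, "rz": 0, "dx": -0.008, "dy": -0.04, "dz": 0, "fingers": 0.005}, {"rx": 0, "ry": 0, "rz": 0, "dx": -0.007, "dy": -0.035, "dz": 0, "fingers": 0.005}])

```text
time_s: 46.5
position: [0.5042, -0.2702, 0.3004]
tool_rot: [[-0.989, 0.15, -0.002], [0.15, 0.989, 0.001], [0.002, 0.001, -1.0]]
ft_force: [0.5, 0.3, -2.4]
grip_width: 0.0165
gripper_force: 98.0
```

Request:
arm_command(deltas=[{"rx": 0, "ry": 0, "rz": 0, "dx": 0, "dy": 0, "dz": 0, "fingers": 0.005}, {"rx": 0, "ry": 0, "rz": 0, "dx": 0, "dy": 0, "dz": 0, "fingers": 0.005}, {"rx": 0, "ry": 0, "rz": 0, "dx": 0, "dy": 0, "dz": 0, "fingers": 0.005}])

```text
time_s: 46.8
position: [0.505, -0.2668, 0.3012]
tool_rot: [[-0.989, 0.149, -0.001], [0.149, 0.989, 0.001], [0.001, 0.001, -1.0]]
ft_force: [0.1, 0.1, -2.5]
grip_width: 0.016
gripper_force: 98.2
```

```bash
python3 w.py h2 hood carrier_base; python3 - <<'E'
from h import *;import pickle
p,o=pickle.load(open("pics/h2.pkl","rb"));R=np.array(o["tool_rot"]);t=np.array(o["position"]);zt=t[2]-.0134;h=hsv(p)
print("target offs tool",(R.T[:2,:2]@(np.array([.5068,-.2668])-t[:2])).round(4),"yaw",np.degrees(np.arctan2(R[1,0],R[0,0])).round(2))
E0=[(a,proj(p,t+R@np.array([a[0],a[1],.0134])).round(1)) for a in((.095,-.069),(.095,.069),(.03,-.069),(.03,.069))]
print(E0)
V=h[...,2]
c=proj(p,t+R@np.array([.095,0,.0134]));print("front expected row",c.round(1),[(r,int(V[r,200:360].mean())) for r in range(int(c[1])-24,int(c[1])+25,2)])
for s in(-.069,.069):
    c=proj(p,t+R@np.array([.03,s,.0134]));r=int(c[1]);print("side",c.round(1),[(k,int(V[r-8:r+8,k].mean())) for k in range(max(int(c[0])-24,0),min(int(c[0])+25,560),2)])
E
```

```text
[ 0.5052 -0.2665  0.3014] [[-0.989, 0.149, -0.0], [0.149, 0.989, 0.0], [0.0, 0.0, -1.0]] [ 0.44  -0.258  0.445] 327.83289707046146 -0.07697754614542411 46.85
hood [([283.0, 200.0], 0.83, array([ 0.558, -0.273]))] [[129.0, 41.0, 437.0, 348.0]]
carrier_base [] []
target offs tool [-0.0016 -0.0001] yaw 171.45
[((0.095, -0.069), array([132.2,  49.3])), ((0.095, 0.069), array([435.8,  49.5])), ((0.03, -0.069), array([145.1, 188.8])), ((0.03, 0.069), array([422.7, 188.6]))]
front expected row [284.3  46.6] [(22, 141), (24, 141), (26, 141), (28, 142), (30, 142), (32, 142), (34, 142), (36, 143), (38, 143), (40, 143), (42, 154), (44, 182), (46, 199), (48, 207), (50, 203), (52, 193), (54, 163), (56, 161), (58, 161), (60, 161), (62, 161), (64, 161), (66, 162), (68, 167), (70, 181)]
side [145.1 188.8] [(121, 141), (123, 142), (125, 141), (127, 140), (129, 141), (131, 141), (133, 141), (135, 140), (137, 140), (139, 145), (141, 178), (143, 196), (145, 203), (147, 199), (149, 186), (151, 164), (153, 160), (155, 159), (157, 159), (159, 160), (161, 160), (163, 160), (165, 160), (167, 160), (169, 161)]
side [422.7 188.6] [(398, 156), (400, 157), (402, 157), (404, 157), (406, 157), (408, 156), (410, 156), (412, 161), (414, 188), (416, 200), (418, 201), (420, 189), (422, 159), (424, 108), (426, 100), (428, 100), (430, 99), (432, 106), (434, 122), (436, 132), (438, 136), (440, 139), (442, 141), (444, 140), (446, 138)]
```

```bash
python3 - <<'E'
from h import *;import pickle
for f in("c2","p3","r3","g4","g5","v3","v2"):
    p,o=pickle.load(open(f"pics/{f}.pkl","rb"));m=blue(p);l=np.zeros_like(m)
    c=np.array([proj(p,(.5067+a*.9889-b*-.1487,-.2667+a*-.1487+b*.9889,.056)) for a in(-.104,.104) for b in(-.078,.078)])
    lo,hi=c.min(0)-12,c.max(0)+12
    try: print(f,fit(p,m,.056,(*lo,*np.minimum(hi,(560,420))),.208,.156,25))
    except Exception as e: print(f,e)
E
```

```text
c2 (array([ 0.5069, -0.2673]), np.float64(-9.2), 'grow mm', np.float64(-0.6), 'rms', np.float64(0.28))
p3 (array([ 0.5069, -0.2667]), np.float64(-8.5), 'grow mm', np.float64(-0.6), 'rms', np.float64(0.27))
r3 (array([ 0.5068, -0.2668]), np.float64(-8.5), 'grow mm', np.float64(-0.4), 'rms', np.float64(0.17))
g4 (array([ 0.5071, -0.2668]), np.float64(-8.5), 'grow mm', np.float64(-0.3), 'rms', np.float64(0.19))
g5 (array([ 0.5062, -0.2668]), np.float64(-8.6), 'grow mm', np.float64(-0.4), 'rms', np.float64(0.22))
v3 (array([ 0.5055, -0.2666]), np.float64(-8.5), 'grow mm', np.float64(-0.4), 'rms', np.float64(0.2))
v2 (array([ 0.4777, -0.2429]), np.float64(81.5), 'grow mm', np.float64(-6.2), 'rms', np.float64(15.24))
```

Request:
arm_command(deltas=[{"rx": 0, "ry": 0, "rz": 0, "dx": -0.0024, "dy": 0.0009, "dz": 0.01, "fingers": 0.005}, {"rx": 0, "ry": 0, "rz": 0, "dx": 0, "dy": 0, "dz": 0.025, "fingers": 0.005}, {"rx": 0, "ry": 0, "rz": 0, "dx": 0, "dy": 0, "dz": 0.025, "fingers": 0.005}, {"rx": 0, "ry": 0, "rz": 0, "dx": 0, "dy": 0, "dz": 0.025, "fingers": 0.005}, {"rx": 0, "ry": 0, "rz": 0, "dx": 0, "dy": 0, "dz": 0.025, "fingers": 0.005}, {"rx": 0, "ry": 0, "rz": 0, "dx": 0, "dy": 0, "dz": 0.015, "fingers": 0.005}, {"rx": 0, "ry": 0, "rz": 0, "dx": 0, "dy": 0, "dz": 0.01, "fingers": 0.005}, {"rx": 0, "ry": 0, "rz": 0, "dx": 0, "dy": 0, "dz": 0.002, "fingers": 0.005}, {"rx": 0, "ry": 0, "rz": 0, "dx": 0, "dy": 0, "dz": 0, "fingers": 0.005}, {"rx": 0, "ry": 0, "rz": 0, "dx": 0, "dy": 0, "dz": 0, "fingers": 0.005}])

```text
time_s: 48.05
position: [0.5083, -0.2671, 0.1653]
tool_rot: [[-0.989, 0.15, 0.001], [0.15, 0.989, -0.001], [-0.001, -0.001, -1.0]]
ft_force: [0.0, -0.3, -1.6]
grip_width: 0.0165
gripper_force: 98.1
```

```bash
python3 - <<'E'
from h import *;import pickle
p=env.get_image("wrist");o=env.observe();R=np.array(o["tool_rot"]);t=np.array(o["position"]);V=hsv(p)[...,2];B=blue(p)
pickle.dump((p,o),open("pics/h3.pkl","wb"));print(t.round(4),o["ft_force"])
print("offs",(R.T[:2,:2]@(np.array([.5065,-.2668])-t[:2])).round(4))
# rim visible outside hood: blue columns on a row, and front row
for x in(.06,.03,0):
    r=int(proj(p,t+R@np.array([x,0,.0134]))[1]);c=np.where(B[r])[0];print(r,c[[0,-1]] if len(c) else None,len(c), [int(k) for k in c][:40])
c=np.where(B[:200,284])[0];print("front blue rows",c)
r=int(proj(p,t+R@np.array([.03,0,.0134]))[1]);print([(k,int(V[r-5:r+5,k].mean())) for k in list(range(130,160,2))+list(range(404,436,2))])
print([(k,int(V[k,220:350].mean())) for k in range(20,70,2)])
E
```

```text
[ 0.5083 -0.2671  0.1653] [ 0.6618397  -0.48786653 -2.85902604]
offs [0.0018 0.    ]
125 None 0 []
188 None 0 []
244 None 0 []
front blue rows []
[(130, 138), (132, 138), (134, 139), (136, 140), (138, 140), (140, 159), (142, 189), (144, 201), (146, 204), (148, 195), (150, 177), (152, 159), (154, 160), (156, 160), (158, 160), (404, 156), (406, 156), (408, 156), (410, 155), (412, 159), (414, 188), (416, 200), (418, 202), (420, 190), (422, 161), (424, 107), (426, 97), (428, 99), (430, 97), (432, 96), (434, 95)]
[(20, 138), (22, 138), (24, 138), (26, 139), (28, 139), (30, 139), (32, 139), (34, 139), (36, 140), (38, 140), (40, 140), (42, 153), (44, 182), (46, 200), (48, 207), (50, 203), (52, 192), (54, 162), (56, 162), (58, 169), (60, 166), (62, 158), (64, 157), (66, 152), (68, 167)]
```

Request:
arm_command(deltas=[{"rx": 0, "ry": 0, "rz": 0, "dx": 0.0007, "dy": 0.0007, "dz": 0.002, "fingers": 0.005}, {"rx": 0, "ry": 0, "rz": 0, "dx": 0, "dy": 0, "dz": 0.002, "fingers": 0.005}, {"rx": 0, "ry": 0, "rz": 0, "dx": 0, "dy": 0, "dz": 0.002, "fingers": 0.005}, {"rx": 0, "ry": 0, "rz": 0, "dx": 0, "dy": 0, "dz": 0.002, "fingers": 0.005}, {"rx": 0, "ry": 0, "rz": 0, "dx": 0, "dy": 0, "dz": 0.001, "fingers": 0.005}, {"rx": 0, "ry": 0, "rz": 0, "dx": 0, "dy": 0, "dz": 0, "fingers": 0.005}])

```text
time_s: 48.7
position: [0.5073, -0.2661, 0.1552]
tool_rot: [[-0.989, 0.15, -0.0], [0.15, 0.989, 0.0], [0.0, 0.0, -1.0]]
ft_force: [0.5, -0.3, -1.7]
grip_width: 0.0164
gripper_force: 98.1
```

Request:
arm_command(deltas=[{"rx": 0, "ry": 0, "rz": 0, "dx": 0, "dy": 0, "dz": 0.0015, "fingers": 0.005}, {"rx": 0, "ry": 0, "rz": 0, "dx": 0, "dy": 0, "dz": 0.0015, "fingers": 0.005}, {"rx": 0, "ry": 0, "rz": 0, "dx": 0, "dy": 0, "dz": 0.001, "fingers": 0.005}, {"rx": 0, "ry": 0, "rz": 0, "dx": 0, "dy": 0, "dz": 0, "fingers": 0.005}])

```text
time_s: 49.1
position: [0.5073, -0.266, 0.1512]
tool_rot: [[-0.989, 0.15, -0.0], [0.15, 0.989, 0.0], [0.0, 0.0, -1.0]]
ft_force: [-0.6, 0.3, -2.4]
grip_width: 0.016
gripper_force: 98.1
```

Request:
arm_command(deltas=[{"rx": 0, "ry": 0, "rz": 0, "dx": 0, "dy": 0, "dz": 0.001, "fingers": 0.005}, {"rx": 0, "ry": 0, "rz": 0, "dx": 0, "dy": 0, "dz": 0.0005, "fingers": 0.005}, {"rx": 0, "ry": 0, "rz": 0, "dx": 0, "dy": 0, "dz": 0, "fingers": 0.005}])

```text
time_s: 49.4
position: [0.5074, -0.266, 0.1504]
tool_rot: [[-0.989, 0.15, 0.0], [0.15, 0.989, -0.0], [-0.0, -0.0, -1.0]]
ft_force: [-1.4, 1.2, 3.7]
grip_width: 0.0164
gripper_force: 98.9
```

Foot touches at exactly the expected height (0.048). Release and back off.

Request:
arm_command(deltas=[{"rx": 0, "ry": 0, "rz": 0, "dx": 0, "dy": 0, "dz": 0, "fingers": 0.025}, {"rx": 0, "ry": 0, "rz": 0, "dx": 0, "dy": 0, "dz": 0, "fingers": 0.05}, {"rx": 0, "ry": 0, "rz": 0, "dx": 0, "dy": 0, "dz": 0, "fingers": 0.085}, {"rx": 0, "ry": 0, "rz": 0, "dx": 0, "dy": 0, "dz": 0, "fingers": 0.085}, {"rx": 0, "ry": 0, "rz": 0, "dx": 0, "dy": 0, "dz": -0.01, "fingers": 0.085}, {"rx": 0, "ry": 0, "rz": 0, "dx": 0, "dy": 0, "dz": -0.03, "fingers": 0.085}, {"rx": 0, "ry": 0, "rz": 0, "dx": 0, "dy": 0, "dz": -0.045, "fingers": 0.085}, {"rx": 0, "ry": 0, "rz": 0, "dx": 0, "dy": 0, "dz": -0.045, "fingers": 0.085}, {"rx": 0, "ry": 0, "rz": 0, "dx": 0, "dy": 0, "dz": -0.045, "fingers": 0.085}, {"rx": 0, "ry": 0, "rz": 0, "dx": 0, "dy": 0, "dz": -0.03, "fingers": 0.085}, {"rx": 0, "ry": 0, "rz": 0, "dx": 0, "dy": 0, "dz": 0, "fingers": 0.085}, {"rx": 0, "ry": 0, "rz": 0, "dx": 0, "dy": 0, "dz": 0, "fingers": 0.085}])

```text
time_s: 50.6
position: [0.5073, -0.266, 0.3553]
tool_rot: [[-0.989, 0.15, 0.001], [0.15, 0.989, -0.001], [-0.001, -0.0, -1.0]]
ft_force: [0.0, 1.1, -0.6]
grip_width: 0.0847
gripper_force: 0.0
```

```bash
python3 w.py f1 hood carrier_base; python3 - <<'E'
from h import *;import pickle
p,o=pickle.load(open("pics/f1.pkl","rb"));h=hsv(p)
c=np.array([proj(p,(.5065+a*.9889-b*-.1487,-.2667+a*-.1487+b*.9889,.137)) for a in(-.095,.095) for b in(-.069,.069)]);print(c.round())
b=(*(c.min(0)-9),*(c.max(0)+9))
for v in(190,205):
  for z in(.131,.137,.143):
    try: print(v,z,fit(p,(h[...,2]>v)&(h[...,1]<30),z,b,.19,.138,300))
    except Exception as e: print(v,z,e)
s=env.get_image("scene")
for q in("grey_vial","saline_bottle"):print(q,[np.round(x["location"]) for x in env.tip_of(q,s)[:1]])
E
```

```text
[ 0.5071 -0.2659  0.3542] [[-0.989, 0.15, -0.001], [0.15, 0.989, 0.001], [0.001, 0.001, -1.0]] [ 0.442 -0.257  0.499] 327.83289707046146 -0.07697754614542411 50.65
hood [([284.0, 161.0], 0.61, array([ 0.514, -0.264]))] [[216.0, 82.0, 350.0, 254.0]]
carrier_base [] []
[[216.  84.]
 [347.  84.]
 [224. 251.]
 [339. 251.]]
190 0.131 (array([ 0.5072, -0.2668]), np.float64(-8.6), 'grow mm', np.float64(1.7), 'rms', np.float64(0.23))
190 0.137 (array([ 0.5062, -0.2667]), np.float64(-8.6), 'grow mm', np.float64(0.4), 'rms', np.float64(0.36))
190 0.143 (array([ 0.5051, -0.2665]), np.float64(-8.6), 'grow mm', np.float64(-0.9), 'rms', np.float64(0.54))
205 0.131 (array([ 0.5075, -0.2668]), np.float64(-8.6), 'grow mm', np.float64(1.3), 'rms', np.float64(0.15))
205 0.137 (array([ 0.5064, -0.2666]), np.float64(-8.6), 'grow mm', np.float64(-0.1), 'rms', np.float64(0.15))
205 0.143 (array([ 0.5054, -0.2665]), np.float64(-8.6), 'grow mm', np.float64(-1.4), 'rms', np.float64(0.33))
grey_vial [array([299., 182.])]
saline_bottle [array([154., 224.])]
```

The hood sits at (0.5063, -0.2667), yaw -8.6°, with its top at z 0.137, so it is fully down. The grey vial and saline bottle have not moved. Handing in.

```bash
python3 -c "
from rig import env
print(env.close_job())"
```

```text
the job is handed in; nothing more can be done
None
```

The carrier is packed (plate, rack, green and purple vials pressed home, hood fully down inside the rim) and the job was handed in at about 51 s; no verdict came back, but my last measurements were all within tolerance.

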